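# Slide the spray bottle clear and shut the toolbox latch

## Robot

A 6-joint arm with a two-finger parallel gripper is mounted at the origin on the work surface. World frame = base frame: x ahead of the robot, y to its left, z up, the work surface at z = 0. Lengths are in m, angles in rad, forces in N, time in s.
With the tool pointing down it reaches from about 0.275 to 0.75 m from the base axis. Payload 10.2 kg.
Tool frame: the origin (TCP) lies midway between the tips of the shut fingers; the grasp point (between the pads) lies 19 mm behind it (robot.hold_point_z is the distance from the TCP to the grasp point, in m); z points along the fingers, y is the direction in which the jaws open and shut (so a half turn about z gives the same grasp; the last joint's range is limited). The gripper opens to 88 mm and grips with 3 to 60 N. Pads are 18 mm wide; open, the fingers measure 123 mm over their backs; the gripper's body (75 mm by 187 mm) begins 45 mm behind the grasp point.
Start: joints at [0.924, 0.313, 1.498, -0, 1.331, -0.223], TCP at [0.216, 0.479, 0.239] pointing down, gripper open.
Joint ranges: [-2.94, 2.94], [-0.97, 2.17], [0.19, 2.56], [-1.23, 4.37], [0.02, 3.11], [-2.88, 2.88]. Speed limits (rad/s): [2.39, 2.39, 3.01, 3.14, 3.14, 3.14].

## Interface

Orientations are given as a 3x3 rotation matrix whose columns are the frame's x, y, z axes.
In Python, from plant import readout, vision, robot gives the robot as it stands.
- The arm moves only by the tool step_arm, never from a script. Its argument "targets" is a list of rows, each an object with "slide": the shift along the tool's x, y, z as a fraction of full scale, a list of three; "turn": the turn, a rotation vector about the tool's x, y, z as a fraction of full scale, a list of three; "claw": the closure in counts, from 0 (fully open) to 255 (shut). A call has 1 to 20 rows; each row is the pose to reach, as a shift and turn from the pose measured when the call began, along the tool's axes at that moment, turning the shorter way round; what a row does not reach only later rows make up. Full scale, the value 1, is 0.1 m for a shift and 180 degrees for a turn. A row lasts 1/10 s, in which the tool goes at most 50 mm and 8.59 degrees, less where a joint would pass 70% of its speed; a pose out of reach is approached as far as the arm can. A call with a number of a shift or a turn outside -1 to 1 is refused whole. A call with a gripper value outside its range is refused whole. The fingers move at their own pace and stop on an object; "grip_force" is the grip in N (left out, the last holds). Time passes only in rows, so rows that repeat a pose let the fingers close. It gives the time, the measured TCP pose, the force and the opening at its end, in the units of the state.
- readout.get_state(): the state, without advancing time (a new reading comes with each control period).
- vision.capture(name): name is "side" or "top"; returns a dict with "color" (480x640x3 uint8, red, green, blue), "z_map" (480x640 float32, m along the optical axis (not along the pixel's ray), 0 where there is no reading), "intrinsics" (3x3 intrinsics, pixels), "dist_coeffs" ([k1, k2, p1, p2, k3] as OpenCV has them; the pictures are not rectified), "xyz" and "rotation" of the camera in the world. Camera axes: x right, y down, z forward; pixel columns grow to the right and rows downward; lengths in m; the calibration is good to about 2 mm. A picture is of the moment at which its call begins.
- robot.job_done(): hands the job in, once; it reports no verdict.
The state is a dict: "time_s": time; "qpos": joint angles; "dq": joint speeds; "joint_torque": joint torques, N m; "ee_pos": TCP position; "orientation": TCP orientation; "ft_force": force on the tool from outside, world axes, zero at the start; "moment": the same for the moment, N m; "width": finger opening in m.
Only numpy, scipy, OpenCV 4.12 (cv2) and the standard library are available. Lean on these libraries where they do the work, as an engineer would, in place of code of your own. Each camera call takes 0.05 s, during which the arm holds its last target. There are 200 camera calls.

## Task

The spray bottle stands in the way of the toolbox's open toggle latch. Without gripping or lifting anything, gently push the bottle with your fingertips low on its body, so that it slides upright along the vinyl, round into the gap between the toolbox and the glass jar until it no longer stands out past the toolbox's front; then press the latch lever down flat against the toolbox. Touch the bottle only on its straight lower body, never let it tip, and leave the other things where they stand.

Things in the scene. Friction and masses are not known exactly. Their poses are not given: they have to be found in the camera images.
- spray_bottle: Closed purple spray bottle, full, about 0.3 to 0.65 kg, 220 mm tall, standing upright and loose on the vinyl. Straight round lower body 66 mm in diameter, smooth and slippery, from the vinyl up to 88 mm: the part to push. Origin: centre of its underside; z up its axis. It slides steadily if pushed slowly below about 35 mm and tips if pushed much above 55 mm.
- spray_top: Everything on the spray bottle above 88 mm, one rigid piece with it: shoulder tapering to the neck at 158 mm and white trigger head (top at 218 mm; the nozzle reaches 49 mm from the axis towards the bottle's own -x, at 207 mm up, and at first points roughly towards the toolbox; nothing else reaches beyond 33 mm from the axis except the trigger below the nozzle). Not to be touched by the robot. Same origin and axes as the bottle.
- toolbox: Black plastic toolbox, heavy, does not move. 160 mm deep (x), 300 mm long (y), 138 mm high, carry handle folded flat on top to 152 mm; lid edge at 100 to 112 mm stands out 2 mm all round. Origin: centre of its underside. Its front, with the latch, faces its own -x and lies at x = -80 mm; its ends lie at y = +150 and -150 mm.
- latch (a joint): Angle of the steel toggle-latch lever in the middle of the toolbox's front (rad): 0 = shut, hanging flat against the front; grows as the lever swings outward and up about a level axis along the toolbox's y; 1.4 = fully open. It is stiff (about 2 N at its end) and stays where it is left. Its wire loop rides up and down with it onto a hook on the lid and needs no handling.
- latch_pivot (a point): Point on the lever's hinge axis, 8 mm before the toolbox's front and 84 mm above the vinyl, in the middle of the lever's width. Does not move.
- latch_press (a point): Where to press: middle of the lever's outer face, 30 mm from the hinge axis. The lever is 34 mm wide and 44 mm long from its hinge, 3 mm thick.
- glass_jar: Glass jar with a steel lid, 80 mm in diameter, 115 mm tall, loose, at one end of the toolbox (left or right), leaving a gap of about 100 to 115 mm between them for the bottle. Origin: centre of its underside. Leave it alone.
- plunger_cup: Hard silicone plunger cup, dome 120 mm in diameter with a socket on top, 92 mm tall, loose, at the other end of the toolbox. Origin: centre of its underside. Leave it alone.
- funnel: Turquoise plastic funnel standing on its 110 mm mouth, spout up, 125 mm tall, loose. Origin: centre of its mouth. Leave it alone.
- measuring_cup: Stainless steel measuring cup, 82 mm in diameter, 55 mm tall, with a flat handle that reaches 122 mm from its axis towards its own -x, loose. Origin: centre of its underside. Leave it alone.
- soap_bottle: Clear waisted washing-up-liquid bottle without trigger, 66 mm in diameter, 215 mm tall, loose, off to one side of the toolbox. Origin: centre of its underside. Leave it alone.
- tin: Tin 68 mm in diameter, 100 mm tall, loose, off to one side of the toolbox. Origin: centre of its underside. Leave it alone.

How it is judged:
On the way, in this order (a step that is already met when the one before it is completed fails the run):
1. the spray bottle stands upright in the gap between the toolbox and the glass jar, no longer out past the toolbox's front (x of spray_bottle in the frame of toolbox between -0.055 and 0.06 m and y of spray_bottle in the frame of toolbox between -0.27 and 0.27 m and horizontal distance between spray_bottle and glass_jar below 0.16 m and angle between spray_bottle's own z axis and vertical below 0.06 rad and height (world z) of spray_bottle below 0.006 m and linear speed of spray_bottle below 0.02 m/s), for 0.2 s.
2. after that, the latch lever is pressed shut (value of joint latch below 0.12 rad), for 0.2 s.
At the end, for the whole second after the job is handed in: Bottle still and upright in the gap between toolbox and jar: axis 55 mm before to 60 mm behind the toolbox's centre (depth), within 270 mm of it (length) and 160 mm of the jar's axis. Latch within 0.12 rad of shut. All other loose things within 15 mm of their starts (all of step 1 and value of joint latch below 0.12 rad and distance of each of glass_jar, plunger_cup, funnel, measuring_cup, soap_bottle, tin from where it was at the start of the episode below 0.015 m); the robot touches nothing.
It fails at once if the spray bottle is tipped by more than 0.25 rad (angle between spray_bottle's own z axis and vertical above 0.25 rad).
It fails at once if the spray bottle is lifted off the vinyl (more than 15 mm) (height (world z) of spray_bottle above 0.015 m).
It fails at once if the robot touches the spray bottle above its straight lower body (contact force between any of the fingers, the arm and spray_top above 0.5 N).
It fails at once if the spray bottle is gripped or shoved hard (the fingers press on it with more than 25 N) (contact force between the fingers and spray_bottle above 25 N).
It fails at once if another thing is moved by more than 15 mm (distance of any of glass_jar, plunger_cup, funnel, measuring_cup, soap_bottle, tin from where it was at the start of the episode above 0.015 m).
It also fails if it takes over 64 s, if anything falls off the work surface, if the arm or the gripper's body presses on something with over 40 N, if the wrist force passes 120 N, or if a joint passes its speed limit or range.

## Working session

There is one attempt and no reset: what is moved stays moved. The work goes in short steps, Python scripts to look and compute and a tool call to move; the robot and the scene stay as the last step left them, time stands still between calls to the robot, and variables do not carry over. Pictures are saved under pics/ and viewed, about 8 in all and at most 12, crops included, and the job is handed in when it is done.

Besides the shell and the picture viewer there is one more tool, called after ">>>" as name([rows], argument=value, ...), one row to a line, values as JSON. step_arm: Moves the arm, as the interface text tells. Its arguments: {"type":"object","properties":{"targets":{"type":"array","items":{"type":"object","properties":{"slide":{"type":"array","items":{"type":"number","minimum":-1,"maximum":1}},"turn":{"type":"array","items":{"type":"number","minimum":-1,"maximum":1}},"claw":{"type":"number"}}}},"grip_force":{"type":"number"}},"required":["targets"]}

```bash
ls; mkdir -p pics
cat > h.py <<'E'
import numpy as np, cv2
from plant import readout, vision, robot
def cap(n):
    c=vision.capture(n); c={k:(np.array(v) if not isinstance(v,str) else v) for k,v in c.items()}; return c
def xyz(c):
    K,d=c['intrinsics'],c['dist_coeffs']; h,w=c['z_map'].shape
    u,v=np.meshgrid(np.arange(w),np.arange(h))
    p=cv2.undistortPoints(np.stack([u,v],-1).reshape(-1,1,2).astype(np.float64),K,d).reshape(h,w,2)
    P=np.dstack([p,np.ones((h,w))])*c['z_map'][...,None]
    W=P@c['rotation'].T+c['xyz']; W[c['z_map']<=0]=np.nan
    return W
E
python3 - <<'E'
from h import *
print(readout.get_state())
ims=[]
for n in('top','side'):
    c=cap(n); print(n,c['xyz'],c['rotation'].round(3).tolist()); np.savez(n+'0.npz',**c)
    cv2.imwrite(f'pics/{n}0.png',c['color'][...,::-1])
E
```

```text
pics
{'time_s': 0.0, 'qpos': array([ 9.23578344e-01,  3.13445662e-01,  1.49837606e+00, -8.15245786e-06,
        1.33099400e+00, -2.23413001e-01]), 'dq': array([ 0.00155708, -0.00053226, -0.00116652,  0.00182566,  0.00012082,
       -0.00048178]), 'joint_torque': array([ 7.49696683e-04, -4.02208185e+01, -2.52274328e+01,  6.95556169e-02,
        3.51542572e-02, -1.19596921e-04]), 'ee_pos': array([0.21577727, 0.47836171, 0.23818626]), 'orientation': array([[-9.11531515e-01,  4.11229574e-01, -7.31154899e-04],
       [ 4.11230139e-01,  9.11531026e-01, -9.80495101e-04],
       [ 2.63261793e-04, -1.19442512e-03, -9.99999252e-01]]), 'ft_force': array([-0.36614312,  0.115964  , -0.94168602]), 'moment': array([ 0.0061457 ,  0.06532867, -0.0091381 ]), 'width': 0.08846017937462498}
top [0.31162073 0.0176191  1.50538453] [[-0.064, -0.977, 0.206], [-0.998, 0.063, -0.014], [0.001, -0.206, -0.979]]
side [1.20531972 0.69684858 1.12662811] [[-0.748, 0.506, -0.429], [0.663, 0.561, -0.495], [-0.01, -0.655, -0.756]]
```

View pics/top0.png

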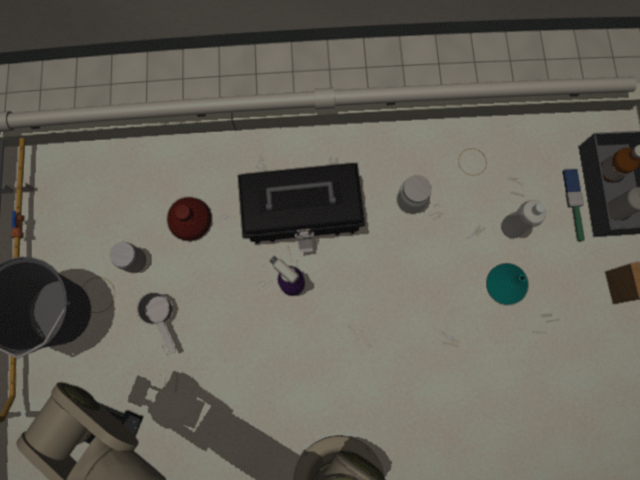

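View pics/side0.png

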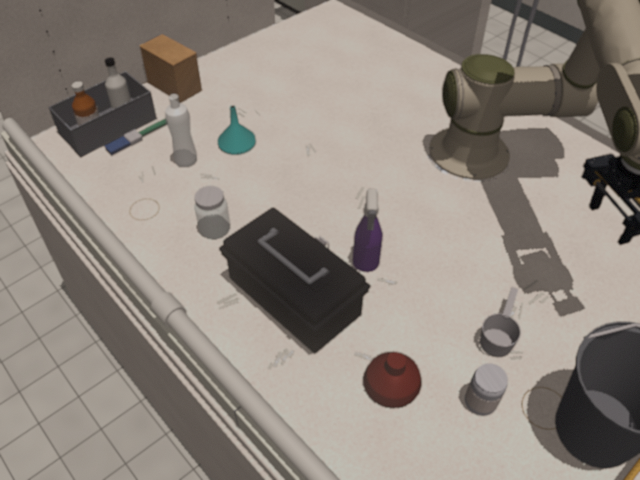

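The toolbox is at about (300,202) in the top view. The jar is to its right (415,193) and the plunger to its left (188,218). The bottle is in front at (290,282), with its nozzle up-left at (275,262), and the latch is at (306,240). Next I'll measure them.

```bash
cat >> h.py <<'E'
def cloud(cs):
    return np.vstack([np.hstack([xyz(c).reshape(-1,3),c['color'].reshape(-1,3).astype(float)]) for c in cs])
def circ(P):
    from scipy.optimize import least_squares
    m=np.median(P,0)
    return m
def fitr(P,r):
    from scipy.optimize import least_squares
    f=lambda q:np.hypot(P[:,0]-q[0],P[:,1]-q[1])-r
    return least_squares(f,np.mean(P,0)[:2],loss='soft_l1',f_scale=.003).x
E
python3 - <<'E'
from h import *
cs=[dict(np.load(n+'0.npz')) for n in('top','side')]
for c,n in zip(cs,('top','side')):
    W=xyz(c); R=c['color'].astype(int)
    hsv=cv2.cvtColor(c['color'],cv2.COLOR_RGB2HSV)
    # box top
    z=W[...,2]
    u0,v0=((300,202) if n=='top' else (295,280))
    m=(np.abs(z-.138)<.006)&(R.max(-1)<60)
    nn,l,s,ce=cv2.connectedComponentsWithStats(m.astype(np.uint8))
    d=[(s[i,4],i) for i in range(1,nn)]; i=max(d)[1]
    P=W[l==i]; rect=cv2.minAreaRect(P[:,:2].astype(np.float32)*1000); print(n,'box',rect,np.median(P[:,2]), cv2.boxPoints(rect).round(0).tolist())
    # purple
    m=(hsv[...,0]>120)&(hsv[...,0]<155)&(hsv[...,1]>90)
    P=W[m]; P=P[~np.isnan(P[:,0])]
    for a,b in((.01,.085),):
        Q=P[(P[:,2]>a)&(P[:,2]<b)]; print('purple',len(Q),np.median(Q,0) if len(Q) else 0, fitr(Q,.033) if len(Q)>10 else 0)
C=cloud(cs);C=C[~np.isnan(C[:,0])]
np.save('C.npy',C)
# tall blobs on a grid map
H=np.zeros((160,280))
ok=(C[:,2]>.03)&(C[:,0]>.1)&(C[:,0]<.9)&(abs(C[:,1])<.7)
D=C[ok]; ix=((D[:,0]-.1)/.005).astype(int).clip(0,159); iy=((D[:,1]+.7)/.005).astype(int).clip(0,279)
np.maximum.at(H,(ix,iy),D[:,2])
nn,l,s,ce=cv2.connectedComponentsWithStats((H>.03).astype(np.uint8))
for i in range(1,nn):
    if s[i,4]>20: print((ce[i][1]*.005+.1).round(3),(ce[i][0]*.005-.7).round(3),'size',s[i,3]*5,s[i,2]*5,'top',H[l==i].max().round(3))
E
```

```text
top box ((689.3967895507812, 48.38575744628906), (150.1095733642578, 286.9555358886719), 2.2355923652648926) 0.13829675574548173 [[609.0, 189.0], [620.0, -98.0], [770.0, -92.0], [759.0, 195.0]]
purple 55 [0.46905112 0.07256886 0.06072145] [0.4984232  0.08601775]
side box ((695.1447143554688, 52.73316955566406), (151.1422119140625, 285.68017578125), 2.4441263675689697) 0.13809136007673162 [[614.0, 192.0], [626.0, -93.0], [777.0, -87.0], [765.0, 199.0]]
purple 27 [0.51302266 0.11471886 0.02481284] [0.50053052 0.08460137]
0.187 0.415 size 200 320 top 0.614
0.419 0.419 size 165 105 top 0.062
0.454 0.634 size 240 120 top 0.223
0.456 -0.471 size 95 90 top 0.134
0.5 0.086 size 85 80 top 0.225
0.582 0.496 size 80 75 top 0.11
0.687 0.048 size 220 315 top 0.161
0.609 -0.504 size 75 70 top 0.221
0.683 0.345 size 120 115 top 0.099
0.7 -0.241 size 85 85 top 0.124
```

```bash
cat > go.py <<'E'
import sys
from h import *
from scipy.spatial.transform import Rotation as R
def pose(psi,pitch):
    a,b=np.radians([psi,pitch]); z=np.array([np.cos(b)*np.cos(a),np.cos(b)*np.sin(a),-np.sin(b)]); y=np.array([-np.sin(a),np.cos(a),0])
    return np.c_[np.cross(y,z),y,z]
def go(p,psi,pitch):
    s=readout.get_state(); M=s['orientation']; T=pose(psi,pitch)
    sl=M.T@(np.array(p)-s['ee_pos'])/.1; tu=R.from_matrix(M.T@T).as_rotvec()/np.pi
    return sl.round(3),tu.round(4),np.degrees(np.linalg.norm(tu)*np.pi).round(1)
if __name__=='__main__':
    v=[float(a) for a in sys.argv[1:]]; s=readout.get_state()
    print(s['time_s'],s['ee_pos'].round(4),s['qpos'].round(2),s['ft_force'].round(1),s['width']); print(*go(v[:3],v[3],v[4]))
E
python3 - <<'E'
from h import *
C=np.load('C.npy')
for n,x,y,r,a,b in(('jar',.70,-.241,.04,.01,.07),('bottle',.5,.085,.033,.01,.085)):
    d=np.hypot(C[:,0]-x,C[:,1]-y); m=(d<r+.012)&(C[:,2]>a)&(C[:,2]<b); print(n,m.sum(),fitr(C[m],r))
m=(np.hypot(C[:,0]-.7,C[:,1]+.241)<.055)&(C[:,2]>.108); print('jar lid',C[m][:,:2].mean(0),(C[m][:,:2].min(0)+C[m][:,:2].max(0))/2)
# latch region
m=(C[:,0]>.54)&(C[:,0]<.625)&(abs(C[:,1]-.05)<.05)&(C[:,2]>.06)&(C[:,2]<.13)&(C[:,3]>70); 
for p in C[m][::4]: print(p[:3].round(3),end=' ')
E
python3 go.py .36 .32 .19 -30 60; python3 go.py .40 .27 .16 -60 30
```

```text
jar 766 [ 0.70224037 -0.24226795]
bottle 674 [0.49909712 0.08471969]
jar lid [ 0.70177377 -0.24065103] [ 0.70240524 -0.24080228]
[0.611 0.041 0.126] [0.609 0.048 0.126] [0.609 0.039 0.123] [0.61  0.054 0.114] [0.608 0.044 0.118] [0.607 0.054 0.117] [0.605 0.044 0.119] [0.614 0.035 0.078] [0.603 0.049 0.118] [0.601 0.039 0.125] [0.607 0.067 0.096] [0.601 0.052 0.117] [0.6   0.042 0.119] [0.606 0.067 0.088] [0.597 0.047 0.124] [0.598 0.037 0.117] [0.604 0.028 0.085] [0.603 0.062 0.087] [0.596 0.052 0.12 ] [0.603 0.043 0.084] [0.596 0.032 0.113] [0.6   0.063 0.089] [0.601 0.053 0.084] [0.6   0.04  0.086] [0.595 0.06  0.101] [0.598 0.05  0.084] [0.596 0.053 0.083] [0.595 0.038 0.081] [0.595 0.063 0.077] [0.594 0.053 0.081] [0.594 0.043 0.076] [0.592 0.033 0.084] [0.592 0.061 0.081] [0.592 0.051 0.075] [0.591 0.041 0.078] [0.591 0.031 0.072] [0.59  0.056 0.076] [0.589 0.046 0.075] [0.589 0.036 0.072] [0.588 0.061 0.071] [0.588 0.051 0.07 ] [0.588 0.042 0.066] [0.588 0.032 0.065] [0.585 0.057 0.074] [0.584 0.047 0.074] [0.585 0.037 0.068] [0.584 0.062 0.065] [0.583 0.052 0.069] [0.583 0.042 0.069] [0.583 0.032 0.065] [0.582 0.055 0.063] [0.582 0.045 0.06 ] [0.581 0.032 0.062] [0.58  0.055 0.062] [0.578 0.03  0.061] [0.575 0.06  0.061] [0.572 0.03  0.065] [0.6   0.032 0.121] [0.603 0.036 0.123] [0.612 0.039 0.13 ] [0.6   0.042 0.123] [0.604 0.04  0.121] [0.599 0.047 0.124] [0.603 0.049 0.124] [0.611 0.051 0.129] [0.603 0.055 0.126] [0.608 0.054 0.126] [0.599 0.057 0.122] [0.604 0.056 0.121] [0.61  0.059 0.125] [0.611 0.061 0.124] [0.595 0.056 0.104] 0.1 [0.2158 0.4784 0.2382] [ 0.92  0.31  1.5   0.    1.33 -0.22] [0.1 0.1 0.1] 0.08802384344770332
[-1.966 -0.85   0.483] [ 0.008  -0.1666  0.0311] 30.5
0.1 [0.2158 0.4784 0.2382] [ 0.92  0.31  1.5   0.    1.33 -0.22] [0.1 0.1 0.1] 0.08802384344770332
[-2.536 -1.141  0.783] [ 0.1034 -0.322   0.1799] 69.0
```

>>> step_arm([
  {"slide": [-0.5,-0.2,0.1],"turn": [0,-0.04,0.02],"claw": 93},
  {"slide": [-1,-0.45,0.25],"turn": [0.02,-0.08,0.04],"claw": 93},
  {"slide": [-1,-0.45,0.25],"turn": [0.04,-0.12,0.06],"claw": 93},
  {"slide": [-1,-0.45,0.25],"turn": [0.04,-0.12,0.06],"claw": 93},
  {"slide": [-1,-0.45,0.25],"turn": [0.04,-0.12,0.06],"claw": 93},
])

```text
time_s: 0.6
ee_pos: [0.2878, 0.3969, 0.213]
orientation: [[-0.769, 0.586, 0.255], [0.519, 0.805, -0.287], [-0.374, -0.088, -0.923]]
ft_force: [0.2, 0.5, -0.4]
width: 0.0557
```

```bash
python3 go.py .40 .27 .16 -60 30
```

```text
0.6 [0.2878 0.3969 0.213 ] [ 0.9   0.34  1.58 -0.4   1.31  0.06] [ 0.2  0.5 -0.4] 0.05569531216747239
[-1.323 -0.318  1.139] [ 0.0676 -0.2019  0.1205] 44.0
```

>>> step_arm([
  {"slide": [-0.3,-0.1,0.25],"turn": [0.015,-0.04,0.025]},
  {"slide": [-0.6,-0.15,0.5],"turn": [0.03,-0.08,0.05]},
  {"slide": [-0.9,-0.2,0.8],"turn": [0.045,-0.13,0.075]},
  {"slide": [-0.9,-0.2,0.8],"turn": [0.045,-0.13,0.075]},
  {"slide": [-0.9,-0.2,0.8],"turn": [0.045,-0.13,0.075]},
])

```text
invalid input
```

```bash
python3 go.py .42 .235 .12 -60 30;  python3 go.py .44 .19 .02 -60 30
```

```text
0.6 [0.2878 0.3969 0.213 ] [ 0.9   0.34  1.58 -0.4   1.31  0.06] [ 0.2  0.5 -0.4] 0.05569531216747239
[-1.509 -0.448  1.66 ] [ 0.0676 -0.2019  0.1205] 44.0
0.6 [0.2878 0.3969 0.213 ] [ 0.9   0.34  1.58 -0.4   1.31  0.06] [ 0.2  0.5 -0.4] 0.05569531216747239
[-1.523 -0.605  2.763] [ 0.0676 -0.2019  0.1205] 44.0
```

Claw has to be in every row.

>>> step_arm([
  {"slide": [-0.3,-0.1,0.25],"turn": [0.015,-0.04,0.025],"claw": 93},
  {"slide": [-0.6,-0.15,0.5],"turn": [0.03,-0.08,0.05],"claw": 93},
  {"slide": [-0.9,-0.2,0.8],"turn": [0.045,-0.13,0.075],"claw": 93},
  {"slide": [-0.9,-0.2,0.8],"turn": [0.045,-0.13,0.075],"claw": 93},
  {"slide": [-0.9,-0.2,0.8],"turn": [0.045,-0.13,0.075],"claw": 93},
])

```text
time_s: 1.1
ee_pos: [0.3655, 0.3112, 0.1737]
orientation: [[-0.467, 0.782, 0.411], [0.505, 0.618, -0.602], [-0.726, -0.074, -0.684]]
ft_force: [1.2, 0.7, 0.5]
width: 0.0557
```

```bash
python3 go.py .42 .235 .12 -60 30;  python3 go.py .44 .19 .02 -60 30
```

```text
1.1 [0.3655 0.3112 0.1737] [ 0.83  0.48  1.66 -0.82  1.34  0.47] [1.2 0.7 0.5] 0.055704530965747096
[-0.251 -0.005  1.05 ] [ 0.0231 -0.0721  0.0465] 16.0
1.1 [0.3655 0.3112 0.1737] [ 0.83  0.48  1.66 -0.82  1.34  0.47] [1.2 0.7 0.5] 0.055704530965747096
[ 0.154 -0.053  2.088] [ 0.0231 -0.0721  0.0465] 16.0
```

>>> step_arm([
  {"slide": [-0.12,0,0.4],"turn": [0.01,-0.036,0.023],"claw": 93},
  {"slide": [-0.25,0,0.8],"turn": [0.02,-0.072,0.046],"claw": 93},
  {"slide": [-0.25,0,1],"turn": [0.023,-0.072,0.046],"claw": 93},
  {"slide": [-0.25,0,1],"turn": [0.023,-0.072,0.046],"claw": 93},
])

```text
time_s: 1.5
ee_pos: [0.4183, 0.2377, 0.1223]
orientation: [[-0.256, 0.866, 0.43], [0.434, 0.5, -0.749], [-0.864, -0.005, -0.504]]
ft_force: [-0.6, 1.0, 0.4]
width: 0.0558
```

```bash
python3 go.py .44 .19 .02 -60 30
python3 - <<'E'
from h import *
c=cap('side'); cv2.imwrite('pics/s1.png',c['color'][100:420,260:,::-1])
E
```

```text
1.5 [0.4183 0.2377 0.1223] [ 0.71  0.63  1.72 -1.06  1.33  0.77] [-0.6  1.   0.4] 0.055783632131479056
[ 0.621 -0.044  0.966] [-0.0009 -0.0014  0.0015] 0.4
```

View pics/s1.png

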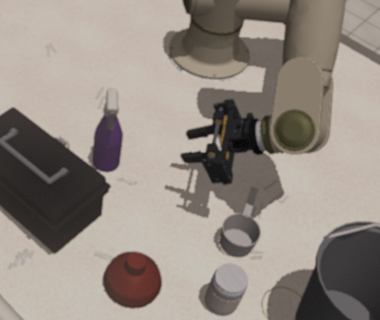

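>>> step_arm([
  {"slide": [0.2,-0.01,0.25],"turn": [0,0,0],"claw": 93},
  {"slide": [0.4,-0.03,0.5],"turn": [0,0,0],"claw": 93},
  {"slide": [0.6,-0.04,0.75],"turn": [0,0,0],"claw": 93},
  {"slide": [0.62,-0.04,0.96],"turn": [0,0,0],"claw": 93},
  {"slide": [0.62,-0.04,0.96],"turn": [0,0,0],"claw": 93},
])

```text
time_s: 2.05
ee_pos: [0.4406, 0.1919, 0.0221]
orientation: [[-0.255, 0.866, 0.431], [0.436, 0.501, -0.748], [-0.863, -0.003, -0.505]]
ft_force: [-0.4, -0.8, -0.2]
width: 0.0559
```

```bash
python3 go.py .49 .1 .02 -60 30; python3 go.py .5 .0 .02 -60 30
```

```text
2.05 [0.4406 0.1919 0.0221] [ 0.61  0.8   1.79 -1.2   1.17  0.97] [-0.4 -0.8 -0.2] 0.05586938571522459
[-0.509 -0.033  0.911] [-0.0003 -0.0019  0.001 ] 0.4
2.05 [0.4406 0.1919 0.0221] [ 0.61  0.8   1.79 -1.2   1.17  0.97] [-0.4 -0.8 -0.2] 0.05586938571522459
[-0.97  -0.447  1.702] [-0.0003 -0.0019  0.001 ] 0.4
```

>>> step_arm([
  {"slide": [-0.1,-0.01,0.18],"turn": [0,0,0],"claw": 93},
  {"slide": [-0.2,-0.01,0.36],"turn": [0,0,0],"claw": 93},
  {"slide": [-0.3,-0.02,0.54],"turn": [0,0,0],"claw": 93},
  {"slide": [-0.38,-0.02,0.68],"turn": [0,0,0],"claw": 93},
  {"slide": [-0.42,-0.03,0.74],"turn": [0,0,0],"claw": 93},
  {"slide": [-0.44,-0.03,0.78],"turn": [0,0,0],"claw": 93},
  {"slide": [-0.46,-0.03,0.82],"turn": [0,0,0],"claw": 93},
  {"slide": [-0.48,-0.03,0.86],"turn": [0,0,0],"claw": 93},
  {"slide": [-0.48,-0.03,0.86],"turn": [0,0,0],"claw": 93},
])

```text
time_s: 2.95
ee_pos: [0.4866, 0.1373, 0.0346]
orientation: [[-0.269, 0.886, 0.378], [0.461, 0.463, -0.757], [-0.846, -0.029, -0.533]]
ft_force: [-0.5, -0.5, 0.6]
width: 0.0563
```

```bash
python3 go.py .5 .02 .02 -58 30;cat > bot.py <<'E'
from h import *
# bottle + state of scene
cs=[cap(n) for n in('top','side')]
cv2.imwrite('pics/b.png',np.hstack([cs[0]['color'][150:350,180:480],cs[1]['color'][150:350,180:480]])[...,::-1])
Q=[]
for c in cs:
    W=xyz(c); h=cv2.cvtColor(c['color'],cv2.COLOR_RGB2HSV)
    m=(h[...,0]>118)&(h[...,0]<158)&(h[...,1]>80)&(W[...,2]>.01)&(W[...,2]<.085); Q.append(W[m])
for q in Q+[np.vstack(Q)]: print(len(q),fitr(q,.033) if len(q)>8 else '')
E
python3 bot.py
```

```text
2.95 [0.4866 0.1373 0.0346] [ 0.46  0.77  1.78 -1.23  1.11  0.86] [-0.5 -0.5  0.6] 0.056331427799585145
[-0.453 -0.42   1.016] [-0.0257 -0.0127 -0.0047] 5.2
70 [0.4409229  0.07026511]
366 [0.49963182 0.08425874]
436 [0.52835839 0.13809684]
```

View pics/b.png

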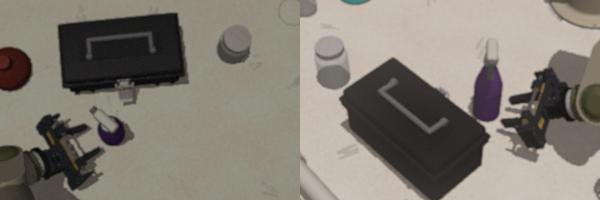

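The image shows the gripper behind and left of the bottle, still clear of it. The wrist joint ran into its limit, so I'll turn to a yaw of -40° and widen the cradle a little.

```bash
python3 go.py .455 .125 .022 -40 30
```

```text
3.05 [0.4864 0.1374 0.0345] [ 0.46  0.77  1.78 -1.23  1.11  0.86] [ 0.1 -0.6  0.4] 0.05597492272640178
[ 0.133 -0.332  0.042] [-0.1112 -0.014  -0.0564] 22.6
```

>>> step_arm([
  {"slide": [0.0,-0.15,-0.15],"turn": [-0.03,0,-0.01],"claw": 82},
  {"slide": [0.0,-0.33,-0.1],"turn": [-0.07,-0.01,-0.035],"claw": 82},
  {"slide": [0.1,-0.33,0.04],"turn": [-0.11,-0.014,-0.056],"claw": 82},
  {"slide": [0.13,-0.33,0.04],"turn": [-0.11,-0.014,-0.056],"claw": 82},
  {"slide": [0.13,-0.33,0.04],"turn": [-0.11,-0.014,-0.056],"claw": 82},
])

```text
time_s: 3.55
ee_pos: [0.4358, 0.2244, 0.0891]
orientation: [[-0.435, 0.702, 0.564], [0.372, 0.711, -0.597], [-0.82, -0.05, -0.57]]
ft_force: [0.6, 0.3, 0.1]
width: 0.0599
```

```bash
python3 go.py .486 .0965 .022 -40 30;python3 go.py .5 .03 .022 -40 30
```

```text
3.55 [0.4358 0.2244 0.0891] [ 0.65  0.59  1.88 -1.23  1.05  0.71] [0.6 0.3 0.1] 0.05988884481565504
[-0.144 -0.523  1.43 ] [-0.0303 -0.0274 -0.0003] 7.4
3.55 [0.4358 0.2244 0.0891] [ 0.65  0.59  1.88 -1.23  1.05  0.71] [0.6 0.3 0.1] 0.05988884481565504
[-0.452 -0.898  1.906] [-0.0303 -0.0274 -0.0003] 7.4
```

>>> step_arm([
  {"slide": [0,0,0],"turn": [-0.03,-0.028,0],"claw": 82},
  {"slide": [0,0,0.1],"turn": [-0.06,-0.028,-0.02],"claw": 82},
  {"slide": [0,-0.15,0.2],"turn": [-0.06,-0.028,-0.02],"claw": 82},
  {"slide": [0,-0.15,0.2],"turn": [-0.06,-0.028,-0.02],"claw": 82},
])

```text
time_s: 3.95
ee_pos: [0.4149, 0.2668, 0.1303]
orientation: [[-0.467, 0.599, 0.651], [0.312, 0.8, -0.512], [-0.827, -0.036, -0.561]]
ft_force: [0.5, 0.7, 0.2]
width: 0.0598
```

```bash
python3 go.py .455 .125 .022 -35 30
```

```text
3.95 [0.4149 0.2668 0.1303] [ 0.75  0.5   1.89 -1.23  1.05  0.64] [0.5 0.7 0.2] 0.059838058092790136
[ 0.266 -0.856  1.594] [-0.0146 -0.0231  0.0043] 5.0
```

```bash
python3 go.py .40 .25 .15 -30 45
```

```text
3.95 [0.4149 0.2668 0.1303] [ 0.75  0.5   1.89 -1.23  1.05  0.64] [0.5 0.7 0.2] 0.059838058092790136
[-0.146 -0.231 -0.121] [-0.0365  0.0597 -0.0154] 12.9
```

>>> step_arm([
  {"slide": [-0.07,-0.1,-0.06],"turn": [-0.02,0.03,-0.008],"claw": 82},
  {"slide": [-0.15,-0.23,-0.12],"turn": [-0.036,0.06,-0.015],"claw": 82},
  {"slide": [-0.15,-0.23,-0.12],"turn": [-0.036,0.06,-0.015],"claw": 82},
  {"slide": [-0.15,-0.23,-0.12],"turn": [-0.036,0.06,-0.015],"claw": 82},
])

```text
time_s: 4.35
ee_pos: [0.4004, 0.2492, 0.1502]
orientation: [[-0.61, 0.505, 0.611], [0.357, 0.863, -0.357], [-0.708, 0.0, -0.707]]
ft_force: [-0.3, 0.1, -0.1]
width: 0.06
```

```bash
python3 go.py .44 .14 .06 -38 30
```

```text
4.35 [0.4004 0.2492 0.1502] [ 0.65  0.31  1.99 -1.08  0.84  0.38] [-0.3  0.1 -0.1] 0.05996525931879118
[ 0.007 -0.743  1.27 ] [ 0.034 -0.083  0.026] 16.8
```

```bash
cat > fk.py <<'E'
from go import *
def Rq(q): 
    e=lambda a,t:R.from_euler(a,t).as_matrix()
    return e('z',q[0])@e('y',q[1]+q[2])@e('z',q[3])@e('y',q[4])@e('z',q[5])
E
python3 - <<'E'
from fk import *
s=readout.get_state(); q=s['qpos']
C=Rq(q).T@s['orientation']; print(C.round(3))
C0=Rq([.9236,.3134,1.498,0,1.331,-.2234]).T@np.array([[-.9115,.4112,0],[.4112,.9115,0],[0,0,-1]]); print(C0.round(3))
E
```

```text
[[ 0. -1. -0.]
 [ 1. -0.  0.]
 [-0. -0.  1.]]
[[ 0.    -1.    -0.001]
 [ 1.     0.    -0.   ]
 [ 0.    -0.001  1.   ]]
```

```bash
cat >> fk.py <<'E'
C=np.array([[0,-1,0],[1,0,0],[0,0,1.]])
D=[([.9236,.3134,1.4984,0,1.331,-.223],(.2158,.4784,.2382)),([.9,.34,1.58,-.4,1.31,.06],(.2878,.3969,.213)),([.83,.48,1.66,-.82,1.34,.47],(.3655,.3112,.1737)),([.71,.63,1.72,-1.06,1.33,.77],(.4183,.2377,.1223)),([.61,.8,1.79,-1.2,1.17,.97],(.4406,.1919,.0221)),([.46,.77,1.78,-1.23,1.11,.86],(.4866,.1373,.0346)),([.65,.59,1.88,-1.23,1.05,.71],(.4358,.2244,.0891)),([.75,.5,1.89,-1.23,1.05,.64],(.4149,.2668,.1303)),([.65,.31,1.99,-1.08,.84,.38],(.4004,.2492,.1502))]
e=lambda a,t:R.from_euler(a,t).as_matrix()
def cols(q):
    A=e('z',q[0]);B=A@e('y',q[1]);F=A@e('y',q[1]+q[2])
    return np.c_[[0,0,1.],B[:,2],F[:,2],Rq(q)[:,2]]
L=np.linalg.lstsq(np.vstack([cols(q) for q,_ in D]),np.hstack([p for _,p in D]),rcond=None)[0]
def fk(q): return cols(q)@L, Rq(q)@C
lo=np.array([-2.94,-.97,.19,-1.23,.02,-2.88])+.03; hi=np.array([2.94,2.17,2.56,4.37,3.11,2.88])-.03
from scipy.optimize import least_squares
def ik(p,M,q0):
    f=lambda q:np.r_[(fk(q)[0]-p)*10,(R.from_matrix(fk(q)[1].T@M)).as_rotvec()]
    r=least_squares(f,np.clip(q0,lo+.01,hi-.01),bounds=(lo,hi)); return r.x,r.cost
E
python3 - <<'E'
from fk import *
print(L, max(np.linalg.norm(fk(q)[0]-p) for q,p in D))
F=np.diag([-1,-1,1.])
for p in [(.40,.085,.03),(.508,.085,.03),(.508,-.06,.03),(.508,-.15,.03),(.64,-.15,.03),(.57,.05,.07)]:
  for psi in(0,-10):
   for fl in(0,1):
    M=pose(psi,16)@(F if fl else np.eye(3)); b=min((ik(np.array(p),M,[np.arctan2(p[1],p[0]),.6,1.8,q4,.8,q6]) for q4 in(0,3.1) for q6 in(-1.5,1.5)),key=lambda t:t[1])
    print(p,psi,fl,b[0].round(2),round(b[1],5))
E
```

```text
[0.10250869 0.40082406 0.38187088 0.10856285] 0.12624190322647033
(0.4, 0.085, 0.03) 0 0 [0.28 0.6  2.33 3.45 1.09 1.5 ] 0.0
(0.4, 0.085, 0.03) 0 1 [ 0.28  0.6   2.33  3.45  1.09 -1.64] 0.0
(0.4, 0.085, 0.03) -10 0 [0.33 0.61 2.31 3.7  1.09 1.45] 0.0
(0.4, 0.085, 0.03) -10 1 [ 0.33  0.61  2.31  3.7   1.09 -1.69] 0.0
(0.508, 0.085, 0.03) 0 0 [0.21 0.7  2.03 3.4  0.89 1.46] 0.0
(0.508, 0.085, 0.03) 0 1 [ 0.21  0.7   2.03  3.4   0.89 -1.68] 0.0
(0.508, 0.085, 0.03) -10 0 [0.25 0.71 2.01 3.67 0.91 1.35] 0.0
(0.508, 0.085, 0.03) -10 1 [ 0.25  0.71  2.01  3.67  0.91 -1.79] 0.0
(0.508, -0.06, 0.03) 0 0 [-0.15  0.69  2.04  2.96  0.89  1.65] 0.0
(0.508, -0.06, 0.03) 0 1 [-0.15  0.69  2.04  2.96  0.89 -1.5 ] 0.0
(0.508, -0.06, 0.03) -10 0 [-0.1   0.69  2.04  3.23  0.89  1.53] 0.0
(0.508, -0.06, 0.03) -10 1 [-0.1   0.69  2.04  3.23  0.89 -1.61] 0.0
(0.508, -0.15, 0.03) 0 0 [-0.36  0.72  1.97  2.69  0.88  1.77] 0.0
(0.508, -0.15, 0.03) 0 1 [-0.36  0.72  1.97  2.69  0.88 -1.37] 0.0
(0.508, -0.15, 0.03) -10 0 [-0.31  0.72  1.98  2.96  0.86  1.65] 0.0
(0.508, -0.15, 0.03) -10 1 [-0.31  0.72  1.98  2.96  0.86 -1.49] 0.0
(0.64, -0.15, 0.03) 0 0 [-0.27  0.89  1.56  2.69  0.64  1.86] 0.0
(0.64, -0.15, 0.03) 0 1 [-0.27  0.89  1.56  2.69  0.64 -1.28] 0.0
(0.64, -0.15, 0.03) -10 0 [-0.24  0.89  1.57  3.03  0.61  1.64] 0.0
(0.64, -0.15, 0.03) -10 1 [-0.24  0.89  1.57  3.03  0.61 -1.5 ] 0.0
(0.57, 0.05, 0.07) 0 0 [0.11 0.68 1.86 3.3  0.69 1.48] 0.0
(0.57, 0.05, 0.07) 0 1 [ 0.11  0.68  1.86  3.3   0.69 -1.67] 0.0
(0.57, 0.05, 0.07) -10 0 [0.14 0.68 1.85 3.61 0.72 1.3 ] 0.0
(0.57, 0.05, 0.07) -10 1 [ 0.14  0.68  1.85  3.61  0.72 -1.85] 0.0
```

```bash
python3 - <<'E'
import re
s=open('fk.py').read()
s=s.replace("return np.c_[[0,0,1.],B[:,2],F[:,2],Rq(q)[:,2]]","G=F@e('z',q[3])@e('y',q[4]); return np.c_[[0,0,1.],A[:,0],B[:,2],F[:,0],F[:,2],G[:,2]]")
open('fk.py','w').write(s)
E
python3 - <<'E'
from fk import *
print(L.round(3), [np.linalg.norm(fk(q)[0]-p).round(3) for q,p in D])
F=np.diag([-1,-1,1.])
for p,psi in [((.40,.085,.03),0),((.508,.085,.03),0),((.508,-.15,.03),0),((.64,-.15,.03),0),((.57,.05,.07),0)]:
    M=pose(psi,16); b=min((ik(np.array(p),M,[np.arctan2(p[1],p[0]),.6,1.8,q4,.8,q6]) for q4 in(0,3.1) for q6 in(-1.5,1.5)),key=lambda t:t[1])
    print(p,psi,b[0].round(2),round(b[1],5))
E
```

```text
[ 0.146  0.125  0.267 -0.015  0.297  0.099] [np.float64(0.117), np.float64(0.059), np.float64(0.019), np.float64(0.02), np.float64(0.018), np.float64(0.017), np.float64(0.006), np.float64(0.016), np.float64(0.023)]
(0.4, 0.085, 0.03) 0 [0.27 0.68 2.43 3.42 1.26 1.56] 0.0
(0.508, 0.085, 0.03) 0 [0.2  0.79 2.03 3.38 0.98 1.49] 0.0
(0.508, -0.15, 0.03) 0 [-0.35  0.81  1.96  2.73  0.95  1.72] 0.0
(0.64, -0.15, 0.03) 0 [-0.27  1.08  1.35  2.69  0.62  1.87] 0.0
(0.57, 0.05, 0.07) 0 [0.1  0.75 1.83 3.29 0.73 1.49] 0.0
```

```bash
sed -i 's/A\[:,0\],B\[:,2\]/A[:,0],A[:,1],B[:,2]/' fk.py
python3 - <<'E'
from fk import *
print(L.round(3), [np.linalg.norm(fk(q)[0]-p).round(3) for q,p in D])
for p,psi in [((.40,.085,.03),0),((.508,.085,.03),0),((.508,-.06,.03),0),((.508,-.15,.03),0),((.64,-.15,.03),0),((.57,.05,.07),0)]:
    M=pose(psi,16); 
    for fl in (1,0):
     b=min((ik(np.array(p),M@np.diag([1-2*fl,1-2*fl,1]),[np.arctan2(p[1],p[0]),.6,1.8,q4,.8,q6]) for q4 in(0,3.1) for q6 in(-1.5,1.5)),key=lambda t:t[1])
     print(p,psi,b[0].round(2),round(b[1],5))
E
```

```text
[0.198 0.003 0.116 0.438 0.038 0.394 0.246] [np.float64(0.001), np.float64(0.002), np.float64(0.001), np.float64(0.002), np.float64(0.001), np.float64(0.003), np.float64(0.001), np.float64(0.002), np.float64(0.002)]
(0.4, 0.085, 0.03) 0 [ 0.07  1.09  2.53  3.38  1.86 -1.5 ] 0.02159
(0.4, 0.085, 0.03) 0 [0.07 1.09 2.53 3.38 1.86 1.64] 0.02159
(0.508, 0.085, 0.03) 0 [-0.12  0.85  2.38  3.03  1.38 -1.58] 0.0
(0.508, 0.085, 0.03) 0 [-0.12  0.85  2.38  3.03  1.38  1.56] 0.0
(0.508, -0.06, 0.03) 0 [-0.65  0.86  2.4   2.51  1.38 -1.64] 0.0
(0.508, -0.06, 0.03) 0 [-0.65  0.86  2.4   2.51  1.38  1.5 ] 0.0
(0.508, -0.15, 0.03) 0 [-0.89  0.84  2.31  2.26  1.29 -1.57] 0.0
(0.508, -0.15, 0.03) 0 [-0.89  0.84  2.31  2.26  1.29  1.57] 0.0
(0.64, -0.15, 0.03) 0 [-0.63  0.86  1.98  2.43  1.05 -1.37] 0.0
(0.64, -0.15, 0.03) 0 [-0.63  0.86  1.98  2.43  1.05  1.77] 0.0
(0.57, 0.05, 0.07) 0 [-0.2   0.7   2.27  2.93  1.12 -1.53] 0.0
(0.57, 0.05, 0.07) 0 [-0.2   0.7   2.27  2.93  1.12  1.61] 0.0
```

Run:
```python
from fk import *
B0=np.array([.4995,.0845]);B1=np.array([.555,-.15])
for psi in(0,-15,-30,-45,-60):
  h=np.array([np.cos(np.radians(psi)),np.sin(np.radians(psi))])
  for pit in(20,30):
    for nm,b in(('pre',B0-h*.03),('st',B0),('end',B1)):
      p=np.r_[b-h*.014,.024]; M=pose(psi,pit)
      c=min((ik(p,M@np.diag([f,f,1]),[np.arctan2(p[1],p[0])-.3,.8,2.2,q4,1.2,q6]) for f in(1,-1) for q4 in(-1,2.5,3.8) for q6 in(-1.5,1.5)),key=lambda t:t[1]+1e-6*abs(t[0][5]))
      print(psi,pit,nm,c[0].round(2),round(c[1],5))
```

```text
0 20 pre [-0.14  0.86  2.51  3.01  1.44  1.54] 0.0
0 20 st [-0.13  0.82  2.43  3.02  1.34  1.56] 0.0
0 20 end [-0.79  0.8   2.23  2.31  1.14 -1.48] 0.0
0 30 pre [-0.13  0.67  2.49  3.01  1.07  1.57] 0.0
0 30 st [-0.12  0.66  2.41  3.02  0.98 -1.56] 0.0
0 30 end [-0.76  0.68  2.2   2.25  0.87 -1.34] 0.0
-15 20 pre [ 0.16  0.81  2.4   3.56  1.29 -1.54] 0.0
-15 20 st [ 0.12  0.8   2.34  3.52  1.23 -1.57] 0.0
-15 20 end [-0.62  0.8   2.27  2.77  1.15 -1.54] 0.0
-15 30 pre [0.14 0.66 2.39 3.56 0.97 1.53] 0.0
-15 30 st [0.1  0.67 2.33 3.54 0.91 1.51] 0.0
-15 30 end [-0.6   0.68  2.24  2.74  0.84 -1.47] 0.0
-30 20 pre [0.36 0.8  2.23 4.06 1.15 1.48] 0.0
-30 20 st [0.29 0.8  2.2  4.   1.13 1.46] 0.0
-30 20 end [-0.42  0.8   2.23  3.25  1.11  1.56] 0.0
-30 30 pre [0.32 0.68 2.24 4.11 0.9  1.35] 0.0
-30 30 st [0.25 0.68 2.2  4.05 0.88 1.34] 0.0
-30 30 end [-0.43  0.68  2.21  3.26  0.79  1.54] 0.0
-45 20 pre [0.43 0.82 2.1  4.34 1.15 1.39] 0.00479
-45 20 st [0.37 0.82 2.07 4.34 1.13 1.34] 0.0015
-45 20 end [-0.25  0.81  2.12  3.73  1.04  1.45] 0.0
-45 30 pre [0.38 0.71 2.14 4.34 0.94 1.33] 0.00768
-45 30 st [0.32 0.72 2.1  4.34 0.92 1.28] 0.00396
-45 30 end [-0.27  0.7   2.11  3.8   0.77  1.34] 0.0
-60 20 pre [ 0.47  0.85  1.72 -1.2   1.26  0.9 ] 0.02285
-60 20 st [ 0.4   0.84  1.71 -1.2   1.23  0.85] 0.03279
-60 20 end [-0.12  0.83  1.97  4.2   1.04  1.26] 0.0
-60 30 pre [ 0.44  0.77  1.79 -1.2   1.11  0.85] 0.00713
-60 30 st [ 0.37  0.76  1.78 -1.2   1.08  0.8 ] 0.01214
-60 30 end [-0.16  0.74  1.97  4.31  0.82  1.11] 0.0
```

```bash
cat > plan.py <<'E'
from fk import *
# q path waypoints for the flip
h=np.array([np.cos(-np.pi/6),-.5]); p=np.r_[np.array([.4995,.0845])-h*.09,.12]
qa=readout.get_state()['qpos']
def qend():
    return min((ik(p,pose(-30,25)@np.diag([f,f,1]),[.3,.6,2.2,4.,.9,1.4]) for f in(1,-1)),key=lambda t:t[1]+(t[0][5]<0))
if __name__=='__main__':
    qb,c=qend(); print(qb.round(3),c); np.save('qb.npy',qb)
    for i in range(8):
        t=i/7; q=qa+(qb-qa)*t; bump=4*t*(1-t); q[1]-=.3*bump; q[4]+=0*bump
        P,M=fk(q); wr=P-M[:,2]*.246; print(i,q.round(2),P.round(3),M[:,2].round(2),'wrist',wr.round(2)); np.save(f'w{i}.npy',q)
E
python3 plan.py
```

```text
[0.455 0.42  2.296 4.34  0.935 1.136] 2.3306269298624318e-05
0 [ 0.65  0.31  1.99 -1.08  0.84  0.38] [0.4  0.25 0.15] [ 0.61 -0.36 -0.71] wrist [0.25 0.34 0.32]
1 [ 0.63  0.18  2.04 -0.31  0.85  0.49] [0.287 0.281 0.124] [ 0.21 -0.13 -0.97] wrist [0.23 0.31 0.36]
2 [0.6  0.1  2.08 0.47 0.86 0.59] [0.205 0.381 0.151] [-0.07  0.37 -0.93] wrist [0.22 0.29 0.38]
3 [0.57 0.06 2.12 1.24 0.88 0.7 ] [0.198 0.477 0.236] [-0.07  0.82 -0.57] wrist [0.22 0.28 0.38]
4 [0.54 0.08 2.17 2.02 0.89 0.81] [0.275 0.501 0.328] [ 0.24  0.96 -0.13] wrist [0.22 0.26 0.36]
5 [0.51 0.14 2.21 2.79 0.91 0.92] [0.394 0.43  0.349] [0.7  0.71 0.09] wrist [0.22 0.26 0.33]
6 [0.48 0.26 2.25 3.57 0.92 1.03] [0.469 0.286 0.267] [ 0.99  0.15 -0.06] wrist [0.23 0.25 0.28]
7 [0.45 0.42 2.3  4.34 0.93 1.14] [0.422 0.129 0.12 ] [ 0.79 -0.45 -0.42] wrist [0.23 0.24 0.22]
```

```bash
cat > wp.py <<'E'
import sys
from fk import *
s=readout.get_state(); M=s['orientation']
for i in sys.argv[1:]:
    P,T=fk(np.load(f'w{i}.npy')) 
    t=R.from_matrix(M.T@T).as_rotvec()/np.pi
    print(i,s['qpos'].round(2),(M.T@(P-s['ee_pos'])/.1).round(2),t.round(3),(np.linalg.norm(t)*180).round(0))
E
python3 wp.py 1 2
```

```text
1 [ 0.65  0.31  1.99 -1.08  0.84  0.38] [ 0.99 -0.3  -0.62] [0.06  0.163 0.219] 50.0
2 [ 0.65  0.31  1.99 -1.08  0.84  0.38] [ 1.66  0.15 -1.67] [0.144 0.34  0.415] 100.0
```

>>> step_arm([
  {"slide": [0.16,-0.05,-0.1],"turn": [0.01,0.027,0.036],"claw": 82},
  {"slide": [0.33,-0.1,-0.2],"turn": [0.02,0.054,0.073],"claw": 82},
  {"slide": [0.5,-0.15,-0.3],"turn": [0.03,0.08,0.11],"claw": 82},
  {"slide": [0.66,-0.2,-0.4],"turn": [0.04,0.11,0.145],"claw": 82},
  {"slide": [0.83,-0.25,-0.5],"turn": [0.05,0.135,0.18],"claw": 82},
  {"slide": [0.99,-0.3,-0.6],"turn": [0.06,0.163,0.219],"claw": 82},
  {"slide": [0.99,-0.3,-0.6],"turn": [0.06,0.163,0.219],"claw": 82},
])

```text
time_s: 5.05
ee_pos: [0.2871, 0.2795, 0.1214]
orientation: [[-0.307, 0.928, 0.211], [0.932, 0.338, -0.129], [-0.191, 0.157, -0.969]]
ft_force: [0.5, -0.4, 0.3]
width: 0.0599
```

```bash
python3 wp.py 2
```

```text
2 [ 0.62  0.18  2.04 -0.31  0.85  0.48] [ 1.15 -0.38 -0.59] [0.088 0.166 0.203] 50.0
```

>>> step_arm([
  {"slide": [0.16,-0.06,-0.1],"turn": [0.015,0.028,0.034],"claw": 82},
  {"slide": [0.33,-0.13,-0.2],"turn": [0.03,0.055,0.068],"claw": 82},
  {"slide": [0.5,-0.19,-0.3],"turn": [0.044,0.083,0.1],"claw": 82},
  {"slide": [0.66,-0.25,-0.4],"turn": [0.06,0.11,0.135],"claw": 82},
  {"slide": [0.83,-0.32,-0.5],"turn": [0.074,0.138,0.17],"claw": 82},
  {"slide": [1,-0.38,-0.59],"turn": [0.088,0.166,0.203],"claw": 82},
  {"slide": [1,-0.38,-0.59],"turn": [0.088,0.166,0.203],"claw": 82},
])

```text
time_s: 5.75
ee_pos: [0.2079, 0.367, 0.1524]
orientation: [[0.294, 0.953, -0.074], [0.898, -0.248, 0.364], [0.329, -0.173, -0.928]]
ft_force: [-0.3, 0.4, -0.5]
width: 0.0601
```

```bash
python3 wp.py 3
```

```text
3 [0.55 0.07 2.1  0.47 0.89 0.56] [ 1.23 -0.52 -0.37] [0.114 0.151 0.201] 50.0
```

>>> step_arm([
  {"slide": [0.2,-0.08,-0.06],"turn": [0.02,0.025,0.033],"claw": 82},
  {"slide": [0.4,-0.17,-0.12],"turn": [0.04,0.05,0.066],"claw": 82},
  {"slide": [0.6,-0.25,-0.18],"turn": [0.057,0.075,0.1],"claw": 82},
  {"slide": [0.8,-0.35,-0.25],"turn": [0.076,0.1,0.133],"claw": 82},
  {"slide": [1,-0.43,-0.3],"turn": [0.095,0.126,0.167],"claw": 82},
  {"slide": [1,-0.52,-0.37],"turn": [0.114,0.151,0.2],"claw": 82},
  {"slide": [1,-0.52,-0.37],"turn": [0.114,0.151,0.2],"claw": 82},
])

```text
time_s: 6.45
ee_pos: [0.189, 0.4556, 0.2269]
orientation: [[0.833, 0.547, -0.079], [0.371, -0.447, 0.814], [0.41, -0.708, -0.575]]
ft_force: [-0.7, 0.4, -0.0]
width: 0.0597
```

```bash
python3 wp.py 4
```

```text
4 [0.52 0.03 2.19 1.24 0.91 0.65] [ 1.3  -0.45 -0.27] [0.124 0.139 0.208] 50.0
```

>>> step_arm([
  {"slide": [0.2,-0.07,-0.04],"turn": [0.02,0.023,0.035],"claw": 82},
  {"slide": [0.4,-0.15,-0.09],"turn": [0.041,0.046,0.07],"claw": 82},
  {"slide": [0.6,-0.22,-0.13],"turn": [0.062,0.07,0.104],"claw": 82},
  {"slide": [0.8,-0.3,-0.18],"turn": [0.083,0.093,0.139],"claw": 82},
  {"slide": [1,-0.38,-0.22],"turn": [0.1,0.116,0.173],"claw": 82},
  {"slide": [1,-0.45,-0.27],"turn": [0.124,0.139,0.208],"claw": 82},
  {"slide": [1,-0.45,-0.27],"turn": [0.124,0.139,0.208],"claw": 82},
])

```text
time_s: 7.15
ee_pos: [0.2482, 0.4916, 0.314]
orientation: [[0.971, -0.049, 0.233], [-0.237, -0.125, 0.963], [-0.018, -0.991, -0.133]]
ft_force: [-0.8, -1.2, -0.1]
width: 0.0598
```

```bash
python3 wp.py 5
```

```text
5 [0.55 0.05 2.24 2.05 0.91 0.75] [ 1.55 -0.35 -0.3 ] [0.127 0.143 0.206] 51.0
```

>>> step_arm([
  {"slide": [0.2,-0.06,-0.05],"turn": [0.02,0.023,0.035],"claw": 82},
  {"slide": [0.4,-0.12,-0.1],"turn": [0.041,0.046,0.07],"claw": 82},
  {"slide": [0.6,-0.18,-0.15],"turn": [0.062,0.07,0.104],"claw": 82},
  {"slide": [0.8,-0.24,-0.2],"turn": [0.083,0.093,0.139],"claw": 82},
  {"slide": [1,-0.3,-0.25],"turn": [0.104,0.116,0.173],"claw": 82},
  {"slide": [1,-0.35,-0.3],"turn": [0.127,0.143,0.206],"claw": 82},
  {"slide": [1,-0.35,-0.3],"turn": [0.127,0.143,0.206],"claw": 82},
])

```text
time_s: 7.85
ee_pos: [0.3391, 0.4456, 0.3516]
orientation: [[0.599, -0.392, 0.698], [-0.509, 0.487, 0.71], [-0.618, -0.781, 0.092]]
ft_force: [0.0, 1.1, -0.5]
width: 0.0596
```

```bash
python3 wp.py 6
```

```text
6 [0.64 0.1  2.26 2.95 0.89 0.81] [ 2.12 -0.62 -0.3 ] [0.145 0.157 0.182] 50.0
```

>>> step_arm([
  {"slide": [0.2,-0.1,-0.05],"turn": [0.024,0.026,0.03],"claw": 82},
  {"slide": [0.4,-0.2,-0.1],"turn": [0.048,0.052,0.06],"claw": 82},
  {"slide": [0.6,-0.3,-0.15],"turn": [0.073,0.078,0.09],"claw": 82},
  {"slide": [0.8,-0.4,-0.2],"turn": [0.097,0.105,0.121],"claw": 82},
  {"slide": [1,-0.5,-0.25],"turn": [0.12,0.13,0.152],"claw": 82},
  {"slide": [1,-0.62,-0.3],"turn": [0.145,0.157,0.182],"claw": 82},
  {"slide": [1,-0.62,-0.3],"turn": [0.145,0.157,0.182],"claw": 82},
])

```text
time_s: 8.55
ee_pos: [0.4033, 0.345, 0.3386]
orientation: [[-0.006, -0.161, 0.987], [-0.299, 0.942, 0.152], [-0.954, -0.294, -0.054]]
ft_force: [-0.3, 0.9, -0.3]
width: 0.0599
```

```bash
cat >> go.py <<'E'
    M=s['orientation']; T=pose(v[3],v[4])@np.diag([-1,-1,1]); t=R.from_matrix(M.T@T).as_rotvec()/np.pi; print('flip',t.round(4),np.degrees(np.linalg.norm(t)*np.pi).round(1))
E
python3 go.py .39 .22 .2 -25 25;python3 go.py .42 .13 .12 -25 25
```

```text
8.55 [0.4033 0.345  0.3386] [0.75 0.11 2.16 4.   0.84 0.66] [-0.3  0.9 -0.3] 0.0598611330768705
[ 1.697 -0.748 -0.247] [0.1646 0.1452 0.1371] 46.6
flip [-0.1964  0.2226 -0.8131] 155.8
8.55 [0.4033 0.345  0.3386] [0.75 0.11 2.16 4.   0.84 0.66] [-0.3  0.9 -0.3] 0.0598611330768705
[ 2.728 -1.409 -0.044] [0.1646 0.1452 0.1371] 46.6
flip [-0.1964  0.2226 -0.8131] 155.8
```

```bash
python3 go.py .40 .27 .25 5 20
python3 - <<'E'
from fk import *
q=readout.get_state()['qpos']
for p,psi in[((.40,.27,.25),5),((.40,.2,.17),-10),((.42,.13,.12),-25),((.42,.13,.12),-15),((.43,.125,.06),-25),((.43,.125,.024),-30)]:
    a=ik(np.array(p),pose(psi,22),q); print(p,psi,a[0].round(2),a[1].round(5)); q=a[0]
E
```

```text
8.55 [0.4033 0.345  0.3386] [0.75 0.11 2.16 4.   0.84 0.66] [-0.3  0.9 -0.3] 0.0598611330768705
[ 1.07  -0.441 -0.099] [0.0063 0.0964 0.0986] 24.8
flip [-0.137   0.009  -0.8913] 162.3
(0.4, 0.27, 0.25) 5 [0.58 0.03 2.28 4.15 0.54 0.83] 0.0
(0.4, 0.2, 0.17) -10 [0.54 0.25 2.37 4.11 0.83 1.11] 0.0
(0.42, 0.13, 0.12) -25 [0.43 0.44 2.35 4.17 0.98 1.25] 0.0
(0.42, 0.13, 0.12) -15 [0.32 0.4  2.45 3.82 0.96 1.38] 0.0
(0.43, 0.125, 0.06) -25 [0.41 0.65 2.33 4.04 1.08 1.44] 0.0
(0.43, 0.125, 0.024) -30 [0.45 0.77 2.26 4.15 1.13 1.47] 0.0
```

>>> step_arm([
  {"slide": [0.3,-0.12,-0.03],"turn": [0.001,0.03,0.03],"claw": 82},
  {"slide": [0.6,-0.25,-0.06],"turn": [0.003,0.06,0.06],"claw": 82},
  {"slide": [0.9,-0.4,-0.09],"turn": [0.006,0.096,0.098],"claw": 82},
  {"slide": [1,-0.44,-0.1],"turn": [0.006,0.096,0.098],"claw": 82},
  {"slide": [1,-0.44,-0.1],"turn": [0.006,0.096,0.098],"claw": 82},
])

```text
time_s: 9.05
ee_pos: [0.4006, 0.2717, 0.2567]
orientation: [[-0.336, -0.092, 0.937], [-0.039, 0.996, 0.084], [-0.941, -0.008, -0.338]]
ft_force: [-0.3, 0.7, -0.8]
width: 0.0596
```

```bash
python3 go.py .40 .18 .17 -15 22
```

```text
9.05 [0.4006 0.2717 0.2567] [0.58 0.03 2.29 4.1  0.58 0.87] [-0.3  0.7 -0.8] 0.05955996723848631
[ 0.853 -0.905  0.211] [0.1044 0.0126 0.0425] 20.4
flip [-0.019   0.1566 -0.9446] 172.4
```

>>> step_arm([
  {"slide": [0.3,-0.3,0.07],"turn": [0.02,0,0.01],"claw": 82},
  {"slide": [0.6,-0.6,0.14],"turn": [0.05,0.005,0.02],"claw": 82},
  {"slide": [0.85,-0.9,0.21],"turn": [0.08,0.01,0.03],"claw": 82},
  {"slide": [0.85,-0.9,0.21],"turn": [0.104,0.0126,0.042],"claw": 82},
  {"slide": [0.85,-0.9,0.21],"turn": [0.104,0.0126,0.042],"claw": 82},
])

```text
time_s: 9.55
ee_pos: [0.4013, 0.1822, 0.1707]
orientation: [[-0.36, 0.253, 0.898], [0.091, 0.968, -0.236], [-0.928, -0.003, -0.372]]
ft_force: [0.2, 0.8, -0.1]
width: 0.0602
```

```bash
python3 go.py .42 .13 .09 -22 25
```

```text
9.55 [0.4013 0.1822 0.1707] [0.53 0.25 2.36 4.19 0.86 1.08] [ 0.2  0.8 -0.1] 0.060161558204866114
[ 0.635 -0.455  0.591] [0.0371 0.0178 0.0172] 8.0
flip [-0.0274  0.0573 -0.9808] 176.9
```

>>> step_arm([
  {"slide": [0.3,-0.22,0.3],"turn": [0,0.01,0],"claw": 82},
  {"slide": [0.63,-0.45,0.59],"turn": [0.02,0.018,0.01],"claw": 82},
  {"slide": [0.63,-0.45,0.59],"turn": [0.037,0.018,0.017],"claw": 82},
  {"slide": [0.63,-0.45,0.59],"turn": [0.037,0.018,0.017],"claw": 82},
])

```text
time_s: 9.95
ee_pos: [0.4213, 0.1317, 0.09]
orientation: [[-0.394, 0.368, 0.842], [0.155, 0.93, -0.335], [-0.906, -0.002, -0.423]]
ft_force: [-0.2, 0.1, 0.0]
width: 0.0598
```

```bash
python3 go.py .435 .122 .024 -28 25; python3 bot.py
```

```text
9.95 [0.4213 0.1317 0.09  ] [0.4  0.49 2.37 4.04 0.95 1.33] [-0.2  0.1  0. ] 0.05981967013278711
[ 0.529 -0.039  0.427] [ 0.0319 -0.      0.0154] 6.4
flip [ 0.      0.0493 -0.9834] 177.2
65 [0.438766   0.07982765]
302 [0.49959951 0.08431641]
367 [0.52500961 0.14074292]
```

View pics/b.png

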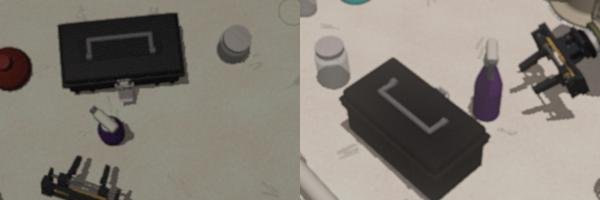

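The gripper is now in the flipped wrist posture, behind the bottle and clear of it. The bottle is still at (0.4996, 0.0843).

>>> step_arm([
  {"slide": [0.18,-0.01,0.14],"turn": [0.01,0,0.005],"claw": 82},
  {"slide": [0.36,-0.03,0.28],"turn": [0.02,0,0.01],"claw": 82},
  {"slide": [0.53,-0.04,0.43],"turn": [0.032,0,0.015],"claw": 82},
  {"slide": [0.53,-0.04,0.43],"turn": [0.032,0,0.015],"claw": 82},
  {"slide": [0.53,-0.04,0.43],"turn": [0.032,0,0.015],"claw": 82},
])

```text
time_s: 10.55
ee_pos: [0.435, 0.1229, 0.0265]
orientation: [[-0.371, 0.465, 0.804], [0.197, 0.885, -0.421], [-0.907, 0.002, -0.42]]
ft_force: [0.0, 0.3, 0.0]
width: 0.0598
```

```bash
python3 go.py .487 .091 .024 -28 25; python3 go.py .506 .01 .024 -28 25
```

```text
10.55 [0.435  0.1229 0.0265] [0.4  0.72 2.28 4.08 1.05 1.45] [0.  0.3 0. ] 0.05983336762810869
[-0.233 -0.04   0.562] [0.0017 0.0007 0.0001] 0.3
flip [-0.0012  0.0027 -0.9999] 180.0
10.55 [0.435  0.1229 0.0265] [0.4  0.72 2.28 4.08 1.05 1.45] [0.  0.3 0. ] 0.05983336762810869
[-0.464 -0.669  1.056] [0.0017 0.0007 0.0001] 0.3
flip [-0.0012  0.0027 -0.9999] 180.0
```

>>> step_arm([
  {"slide": [-0.06,-0.01,0.14],"turn": [0,0,0],"claw": 82},
  {"slide": [-0.12,-0.02,0.28],"turn": [0,0,0],"claw": 82},
  {"slide": [-0.165,-0.03,0.4],"turn": [0,0,0],"claw": 82},
  {"slide": [-0.18,-0.03,0.44],"turn": [0,0,0],"claw": 82},
  {"slide": [-0.2,-0.035,0.48],"turn": [0,0,0],"claw": 82},
  {"slide": [-0.215,-0.04,0.52],"turn": [0,0,0],"claw": 82},
  {"slide": [-0.233,-0.04,0.56],"turn": [0,0,0],"claw": 82},
  {"slide": [-0.233,-0.04,0.56],"turn": [0,0,0],"claw": 82},
])

```text
time_s: 11.35
ee_pos: [0.487, 0.0914, 0.0242]
orientation: [[-0.371, 0.464, 0.804], [0.197, 0.886, -0.42], [-0.907, 0.002, -0.42]]
ft_force: [-0.5, 3.7, 0.9]
width: 0.06
```

```bash
python3 go.py .507 .009 .024 -28 25; python3 bot.py
```

```text
11.35 [0.487  0.0914 0.0242] [0.26 0.74 2.22 3.95 1.01 1.43] [-0.5  3.7  0.9] 0.05996047532527897
[-0.234 -0.637  0.508] [0.002  0.0008 0.0002] 0.4
flip [-0.0013  0.0032 -0.9998] 180.0
70 [0.44417072 0.06108799]
410 [0.50117797 0.08200889]
480 [0.50110952 0.08217447]
```

>>> step_arm([
  {"slide": [-0.005,-0.015,0.012],"turn": [0,0,0],"claw": 82},
  {"slide": [-0.015,-0.04,0.032],"turn": [0,0,0],"claw": 82},
  {"slide": [-0.026,-0.07,0.056],"turn": [0,0,0],"claw": 82},
  {"slide": [-0.037,-0.1,0.08],"turn": [0,0,0],"claw": 82},
  {"slide": [-0.048,-0.13,0.104],"turn": [0,0,0],"claw": 82},
  {"slide": [-0.059,-0.16,0.128],"turn": [0,0,0],"claw": 82},
  {"slide": [-0.07,-0.19,0.152],"turn": [0,0,0],"claw": 82},
  {"slide": [-0.081,-0.22,0.176],"turn": [0,0,0],"claw": 82},
  {"slide": [-0.092,-0.25,0.2],"turn": [0,0,0],"claw": 82},
  {"slide": [-0.103,-0.28,0.224],"turn": [0,0,0],"claw": 82},
  {"slide": [-0.114,-0.31,0.248],"turn": [0,0,0],"claw": 82},
  {"slide": [-0.125,-0.34,0.272],"turn": [0,0,0],"claw": 82},
  {"slide": [-0.136,-0.37,0.296],"turn": [0,0,0],"claw": 82},
  {"slide": [-0.147,-0.4,0.32],"turn": [0,0,0],"claw": 82},
  {"slide": [-0.158,-0.43,0.344],"turn": [0,0,0],"claw": 82},
  {"slide": [-0.169,-0.46,0.368],"turn": [0,0,0],"claw": 82},
  {"slide": [-0.18,-0.49,0.392],"turn": [0,0,0],"claw": 82},
  {"slide": [-0.187,-0.51,0.408],"turn": [0,0,0],"claw": 82},
  {"slide": [-0.193,-0.525,0.42],"turn": [0,0,0],"claw": 82},
  {"slide": [-0.193,-0.525,0.42],"turn": [0,0,0],"claw": 82},
])

```text
time_s: 13.45
ee_pos: [0.5036, 0.0237, 0.0242]
orientation: [[-0.371, 0.463, 0.805], [0.196, 0.886, -0.42], [-0.908, 0.002, -0.42]]
ft_force: [0.1, 4.9, 2.1]
width: 0.0598
```

```bash
python3 go.py .525 -.06 .024 -28 25; python3 bot.py
```

```text
13.45 [0.5036 0.0237 0.0242] [0.04 0.73 2.27 3.7  1.02 1.5 ] [0.1 4.9 2.1] 0.05982801017548251
[-0.242 -0.643  0.524] [0.0023 0.0011 0.0003] 0.5
flip [-0.0017  0.0037 -0.9997] 179.9
65 [0.51656142 0.01956473]
390 [0.51798949 0.014268  ]
455 [0.54825225 0.06666394]
```

View pics/b.png

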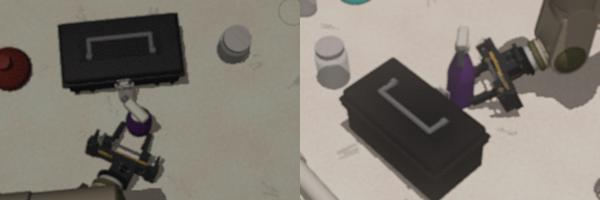

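>>> step_arm([
  {"slide": [-0.005,-0.015,0.012],"turn": [0,0,0],"claw": 82},
  {"slide": [-0.016,-0.042,0.034],"turn": [0,0,0],"claw": 82},
  {"slide": [-0.029,-0.077,0.063],"turn": [0,0,0],"claw": 82},
  {"slide": [-0.042,-0.112,0.091],"turn": [0,0,0],"claw": 82},
  {"slide": [-0.055,-0.147,0.12],"turn": [0,0,0],"claw": 82},
  {"slide": [-0.069,-0.182,0.148],"turn": [0,0,0],"claw": 82},
  {"slide": [-0.082,-0.217,0.177],"turn": [0,0,0],"claw": 82},
  {"slide": [-0.095,-0.252,0.205],"turn": [0,0,0],"claw": 82},
  {"slide": [-0.108,-0.287,0.234],"turn": [0,0,0],"claw": 82},
  {"slide": [-0.121,-0.322,0.262],"turn": [0,0,0],"claw": 82},
  {"slide": [-0.134,-0.357,0.291],"turn": [0,0,0],"claw": 82},
  {"slide": [-0.148,-0.392,0.319],"turn": [0,0,0],"claw": 82},
  {"slide": [-0.161,-0.427,0.348],"turn": [0,0,0],"claw": 82},
  {"slide": [-0.174,-0.462,0.376],"turn": [0,0,0],"claw": 82},
  {"slide": [-0.187,-0.497,0.405],"turn": [0,0,0],"claw": 82},
  {"slide": [-0.2,-0.532,0.433],"turn": [0,0,0],"claw": 82},
  {"slide": [-0.213,-0.567,0.462],"turn": [0,0,0],"claw": 82},
  {"slide": [-0.225,-0.6,0.488],"turn": [0,0,0],"claw": 82},
  {"slide": [-0.235,-0.625,0.51],"turn": [0,0,0],"claw": 82},
  {"slide": [-0.24,-0.64,0.52],"turn": [0,0,0],"claw": 82},
])

```text
time_s: 15.55
ee_pos: [0.5247, -0.0592, 0.0241]
orientation: [[-0.371, 0.462, 0.806], [0.195, 0.887, -0.419], [-0.908, 0.002, -0.419]]
ft_force: [-1.3, 7.0, 3.8]
width: 0.0601
```

```bash
python3 bot.py;  python3 go.py .545 -.14 .024 -28 25
```

```text
87 [ 0.53848204 -0.06420727]
249 [ 0.53905716 -0.06854668]
336 [ 0.54828943 -0.0098887 ]
15.65 [ 0.5247 -0.0593  0.0241] [-0.23  0.73  2.28  3.41  1.01  1.53] [-0.1  5.1  2.7] 0.05973754634883473
[-0.232 -0.621  0.502] [0.0025 0.0012 0.0004] 0.5
flip [-0.0019  0.004  -0.9996] 179.9
```

>>> step_arm([
  {"slide": [-0.004,-0.013,0.01],"turn": [0,0,0],"claw": 82},
  {"slide": [-0.015,-0.043,0.032],"turn": [0,0,0],"claw": 82},
  {"slide": [-0.026,-0.079,0.057],"turn": [0,0,0],"claw": 82},
  {"slide": [-0.038,-0.115,0.084],"turn": [0,0,0],"claw": 82},
  {"slide": [-0.051,-0.151,0.11],"turn": [0,0,0],"claw": 82},
  {"slide": [-0.063,-0.187,0.136],"turn": [0,0,0],"claw": 82},
  {"slide": [-0.075,-0.223,0.163],"turn": [0,0,0],"claw": 82},
  {"slide": [-0.087,-0.26,0.189],"turn": [0,0,0],"claw": 82},
  {"slide": [-0.099,-0.296,0.215],"turn": [0,0,0],"claw": 82},
  {"slide": [-0.111,-0.332,0.241],"turn": [0,0,0],"claw": 82},
  {"slide": [-0.123,-0.368,0.268],"turn": [0,0,0],"claw": 82},
  {"slide": [-0.135,-0.404,0.294],"turn": [0,0,0],"claw": 82},
  {"slide": [-0.147,-0.44,0.32],"turn": [0,0,0],"claw": 82},
  {"slide": [-0.159,-0.476,0.346],"turn": [0,0,0],"claw": 82},
  {"slide": [-0.171,-0.512,0.372],"turn": [0,0,0],"claw": 82},
  {"slide": [-0.183,-0.548,0.398],"turn": [0,0,0],"claw": 82},
  {"slide": [-0.195,-0.584,0.425],"turn": [0,0,0],"claw": 82},
  {"slide": [-0.206,-0.615,0.448],"turn": [0,0,0],"claw": 82},
  {"slide": [-0.215,-0.642,0.467],"turn": [0,0,0],"claw": 82},
  {"slide": [-0.22,-0.657,0.478],"turn": [0,0,0],"claw": 82},
])

```text
time_s: 17.65
ee_pos: [0.5408, -0.1413, 0.024]
orientation: [[-0.371, 0.461, 0.806], [0.195, 0.887, -0.418], [-0.908, 0.002, -0.419]]
ft_force: [-0.7, 7.1, 4.9]
width: 0.0598
```

```bash
python3 bot.py;  python3 go.py .48 -.12 .026 0 25
```

```text
98 [ 0.50583375 -0.11268086]
171 [ 0.55574891 -0.15093969]
269 [ 0.54133836 -0.09459216]
17.75 [ 0.5408 -0.1414  0.024 ] [-0.46  0.74  2.24  3.17  0.97  1.57] [-0.6  4.8  3.9] 0.0598333130104558
[ 0.249 -0.09  -0.589] [-0.1382  0.0014 -0.0648] 27.5
flip [0.002  0.2022 0.9136] 168.4
```

View pics/b.png

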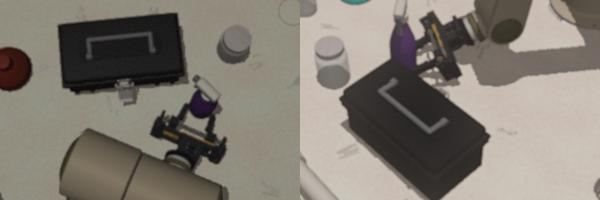

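The bottle is upright at (0.556, -0.151), in line with the gap. Now I'll back off, turn to face +x and narrow the fingers.

>>> step_arm([
  {"slide": [0.01,0,-0.15],"turn": [0,0,0],"claw": 82},
  {"slide": [0.05,0,-0.35],"turn": [-0.02,0,-0.01],"claw": 100},
  {"slide": [0.15,-0.05,-0.55],"turn": [-0.06,0,-0.03],"claw": 120},
  {"slide": [0.25,-0.09,-0.59],"turn": [-0.1,0,-0.05],"claw": 142},
  {"slide": [0.25,-0.09,-0.59],"turn": [-0.138,0,-0.065],"claw": 142},
  {"slide": [0.25,-0.09,-0.59],"turn": [-0.138,0,-0.065],"claw": 142},
])

```text
time_s: 18.35
ee_pos: [0.4792, -0.1213, 0.0256]
orientation: [[-0.419, 0.0, 0.908], [-0.001, 1.0, -0.0], [-0.908, -0.001, -0.419]]
ft_force: [0.5, -0.1, 0.5]
width: 0.0391
```

```bash
python3 bot.py;  python3 go.py .526 -.151 .024 2 25
```

```text
93 [ 0.50718731 -0.10974935]
125 [ 0.5554589  -0.15106566]
218 [ 0.53606144 -0.096688  ]
18.45 [ 0.4797 -0.122   0.0259] [-0.87  0.73  2.4   2.28  1.14  1.57] [-0.4  0.2  0.4] 0.03880877100709135
[-0.177 -0.289  0.43 ] [-0.0115  0.0014 -0.0047] 2.3
flip [0.0021 0.018  0.9952] 179.2
```

>>> step_arm([
  {"slide": [0.01,-0.15,0],"turn": [0,0,0],"claw": 142},
  {"slide": [0,-0.29,0.04],"turn": [-0.011,0,-0.005],"claw": 142},
  {"slide": [-0.07,-0.29,0.17],"turn": [-0.011,0.001,-0.005],"claw": 142},
  {"slide": [-0.12,-0.29,0.3],"turn": [-0.011,0.001,-0.005],"claw": 142},
  {"slide": [-0.145,-0.29,0.36],"turn": [-0.011,0.001,-0.005],"claw": 142},
  {"slide": [-0.165,-0.29,0.4],"turn": [-0.011,0.001,-0.005],"claw": 142},
  {"slide": [-0.177,-0.29,0.43],"turn": [-0.011,0.001,-0.005],"claw": 142},
  {"slide": [-0.177,-0.29,0.43],"turn": [-0.011,0.001,-0.005],"claw": 142},
])

```text
time_s: 19.25
ee_pos: [0.5258, -0.1504, 0.0238]
orientation: [[-0.422, -0.035, 0.906], [-0.015, 0.999, 0.031], [-0.907, -0.001, -0.422]]
ft_force: [-2.2, 1.3, 0.7]
width: 0.0389
```

```bash
python3 bot.py;  python3 go.py .601 -.151 .024 2 25
```

```text
93 [ 0.55545914 -0.14707841]
184 [ 0.55587857 -0.15113626]
277 [ 0.54383203 -0.09252697]
19.35 [ 0.5256 -0.1507  0.0238] [-0.83  0.73  2.25  2.21  1.03  1.71] [-1.9  2.5  0.7] 0.03879347450720708
[-0.319 -0.029  0.682] [-0.0003  0.0002  0.0002] 0.1
flip [-3.000e-04 -5.000e-04 -9.998e-01] 180.0
```

>>> step_arm([
  {"slide": [-0.006,-0.001,0.014],"turn": [0,0,0],"claw": 142},
  {"slide": [-0.021,-0.002,0.045],"turn": [0,0,0],"claw": 142},
  {"slide": [-0.038,-0.004,0.082],"turn": [0,0,0],"claw": 142},
  {"slide": [-0.056,-0.006,0.12],"turn": [0,0,0],"claw": 142},
  {"slide": [-0.073,-0.007,0.157],"turn": [0,0,0],"claw": 142},
  {"slide": [-0.091,-0.009,0.194],"turn": [0,0,0],"claw": 142},
  {"slide": [-0.108,-0.011,0.232],"turn": [0,0,0],"claw": 142},
  {"slide": [-0.126,-0.012,0.269],"turn": [0,0,0],"claw": 142},
  {"slide": [-0.144,-0.014,0.307],"turn": [0,0,0],"claw": 142},
  {"slide": [-0.161,-0.016,0.344],"turn": [0,0,0],"claw": 142},
  {"slide": [-0.178,-0.017,0.381],"turn": [0,0,0],"claw": 142},
  {"slide": [-0.195,-0.018,0.418],"turn": [0,0,0],"claw": 142},
  {"slide": [-0.213,-0.02,0.455],"turn": [0,0,0],"claw": 142},
  {"slide": [-0.23,-0.021,0.492],"turn": [0,0,0],"claw": 142},
  {"slide": [-0.248,-0.023,0.53],"turn": [0,0,0],"claw": 142},
  {"slide": [-0.265,-0.024,0.567],"turn": [0,0,0],"claw": 142},
  {"slide": [-0.283,-0.026,0.604],"turn": [0,0,0],"claw": 142},
  {"slide": [-0.3,-0.027,0.641],"turn": [0,0,0],"claw": 142},
  {"slide": [-0.313,-0.028,0.669],"turn": [0,0,0],"claw": 142},
  {"slide": [-0.319,-0.029,0.682],"turn": [0,0,0],"claw": 142},
])

```text
time_s: 21.35
ee_pos: [0.6012, -0.1509, 0.0239]
orientation: [[-0.422, -0.034, 0.906], [-0.016, 0.999, 0.031], [-0.907, -0.001, -0.422]]
ft_force: [-4.4, -0.7, 0.2]
width: 0.0392
```

```bash
python3 bot.py;  python3 go.py .642 -.151 .024 2 25
```

```text
129 [ 0.57790356 -0.1198662 ]
1 
130 [ 0.57810558 -0.11972436]
21.45 [ 0.6011 -0.1509  0.024 ] [-0.69  0.76  2.06  2.28  0.91  1.84] [-2.8 -0.5 -1.7] 0.03865035350198191
[-0.173 -0.015  0.37 ] [-0.0003  0.0002  0.0003] 0.1
flip [-3.000e-04 -4.000e-04 -9.997e-01] 180.0
```

View pics/b.png

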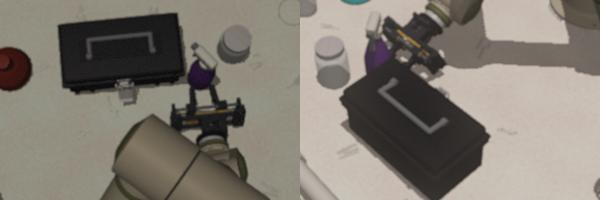

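>>> step_arm([
  {"slide": [-0.006,0,0.013],"turn": [0,0,0],"claw": 142},
  {"slide": [-0.02,-0.002,0.042],"turn": [0,0,0],"claw": 142},
  {"slide": [-0.035,-0.003,0.075],"turn": [0,0,0],"claw": 142},
  {"slide": [-0.05,-0.005,0.108],"turn": [0,0,0],"claw": 142},
  {"slide": [-0.066,-0.006,0.142],"turn": [0,0,0],"claw": 142},
  {"slide": [-0.082,-0.007,0.176],"turn": [0,0,0],"claw": 142},
  {"slide": [-0.098,-0.009,0.21],"turn": [0,0,0],"claw": 142},
  {"slide": [-0.114,-0.01,0.244],"turn": [0,0,0],"claw": 142},
  {"slide": [-0.13,-0.011,0.278],"turn": [0,0,0],"claw": 142},
  {"slide": [-0.145,-0.012,0.311],"turn": [0,0,0],"claw": 142},
  {"slide": [-0.159,-0.014,0.34],"turn": [0,0,0],"claw": 142},
  {"slide": [-0.168,-0.015,0.36],"turn": [0,0,0],"claw": 142},
  {"slide": [-0.173,-0.015,0.37],"turn": [0,0,0],"claw": 142},
  {"slide": [-0.173,-0.015,0.37],"turn": [0,0,0],"claw": 142},
  {"slide": [-0.173,-0.015,0.35],"turn": [0,0,0],"claw": 142},
  {"slide": [-0.16,-0.01,0.3],"turn": [0,0,0],"claw": 142},
  {"slide": [-0.1,0,0.15],"turn": [0,0,0],"claw": 142},
  {"slide": [0,0,-0.2],"turn": [0,0,0],"claw": 142},
  {"slide": [0.1,0,-0.6],"turn": [0,0,0],"claw": 142},
  {"slide": [0.1,0,-0.8],"turn": [0,0,0],"claw": 142},
])

```text
time_s: 23.45
ee_pos: [0.5221, -0.1531, 0.0489]
orientation: [[-0.422, -0.033, 0.906], [-0.014, 0.999, 0.03], [-0.906, 0.001, -0.423]]
ft_force: [1.6, -0.9, 0.0]
width: 0.0389
```

```bash
python3 bot.py; python3 go.py .54 -.05 .11 2 30
python3 - <<'E'
from h import *
cs=[cap(n) for n in('top','side')]
C=np.vstack([np.hstack([xyz(c).reshape(-1,3),c['color'].reshape(-1,3).astype(float)]) for c in cs]);C=C[~np.isnan(C[:,0])]
for n,x,y,r,a,b in(('jarlid',.702,-.241,.055,.108,.125),('head',.672,-.151,.07,.16,.23)):
    m=(np.hypot(C[:,0]-x,C[:,1]-y)<r)&(C[:,2]>a)&(C[:,2]<b); print(n,C[m][:,:2].mean(0),C[m][:,2].max())
m=(C[:,0]>.54)&(C[:,0]<.612)&(abs(C[:,1]-.047)<.012)&(C[:,2]>.045)&(C[:,2]<.13)&(C[:,3]>70); q=C[m][:,:3]; q=q[np.argsort(q[:,0])]; print(q[::3].round(3).tolist())
E
```

```text
148 [ 0.61745596 -0.12181814]
0 
148 [ 0.61745596 -0.12181814]
23.55 [ 0.5231 -0.1542  0.0494] [-0.85  0.65  2.26  2.16  1.    1.78] [ 0.9 -0.5  0.3] 0.03933583267624834
[-0.635  1.036 -0.073] [-0.001   0.0281 -0.0002] 5.1
flip [0.0441 0.0015 0.9988] 180.0
jarlid [ 0.70212342 -0.24043268] 0.12366080635886156
head [ 0.67800134 -0.13925649] 0.22603480027052636
[[0.569, 0.055, 0.063], [0.57, 0.058, 0.06], [0.571, 0.035, 0.058], [0.572, 0.045, 0.059], [0.573, 0.055, 0.057], [0.574, 0.047, 0.064], [0.574, 0.05, 0.062], [0.575, 0.053, 0.06], [0.576, 0.058, 0.055], [0.576, 0.047, 0.062], [0.577, 0.05, 0.058], [0.578, 0.053, 0.056], [0.579, 0.04, 0.062], [0.579, 0.05, 0.065], [0.58, 0.045, 0.058], [0.581, 0.047, 0.065], [0.582, 0.057, 0.063], [0.582, 0.052, 0.06], [0.583, 0.054, 0.069], [0.584, 0.052, 0.066], [0.584, 0.047, 0.061], [0.585, 0.037, 0.066], [0.586, 0.047, 0.067], [0.586, 0.052, 0.067], [0.587, 0.054, 0.074], [0.588, 0.044, 0.067], [0.588, 0.052, 0.068], [0.589, 0.036, 0.071], [0.59, 0.044, 0.07], [0.59, 0.059, 0.073], [0.591, 0.046, 0.077], [0.592, 0.058, 0.077], [0.593, 0.049,
[... 374 characters left out ...]
 [0.599, 0.053, 0.091], [0.599, 0.048, 0.088], [0.6, 0.04, 0.085], [0.6, 0.058, 0.089], [0.6, 0.05, 0.086], [0.6, 0.049, 0.122], [0.601, 0.044, 0.119], [0.601, 0.049, 0.123], [0.601, 0.037, 0.125], [0.602, 0.043, 0.087], [0.602, 0.054, 0.121], [0.602, 0.048, 0.086], [0.603, 0.051, 0.119], [0.603, 0.045, 0.083], [0.604, 0.051, 0.119], [0.604, 0.043, 0.123], [0.604, 0.049, 0.126], [0.606, 0.046, 0.119], [0.606, 0.039, 0.114], [0.607, 0.054, 0.116], [0.607, 0.051, 0.113], [0.608, 0.051, 0.121], [0.608, 0.039, 0.115], [0.609, 0.041, 0.127], [0.609, 0.036, 0.124], [0.609, 0.041, 0.113], [0.61, 0.044, 0.121], [0.61, 0.05, 0.128], [0.611, 0.054, 0.128], [0.611, 0.054, 0.126], [0.612, 0.042, 0.125]]
```

View pics/b.png

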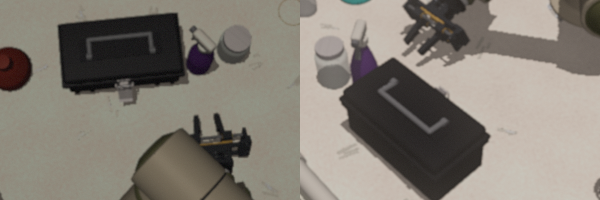

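The bottle stands clear in the gap, at about (0.669, -0.151), and the jar hasn't moved. Next is the latch. Its pivot is at about (0.604, 0.046, 0.084), with the lever about 0.9 rad open.

>>> step_arm([
  {"slide": [-0.3,0.2,-0.2],"turn": [0,0.01,0],"claw": 255},
  {"slide": [-0.6,0.5,-0.25],"turn": [0,0.02,0],"claw": 255},
  {"slide": [-0.6,0.8,-0.25],"turn": [0,0.028,0],"claw": 255},
  {"slide": [-0.6,1,-0.25],"turn": [0,0.028,0],"claw": 255},
  {"slide": [-0.6,1,-0.25],"turn": [0,0.028,0],"claw": 255},
])

```text
time_s: 24.15
ee_pos: [0.5247, -0.0514, 0.1142]
orientation: [[-0.498, -0.038, 0.866], [-0.021, 0.999, 0.032], [-0.867, -0.002, -0.498]]
ft_force: [0.3, 0.3, -0.6]
width: 0.0013
```

```bash
python3 go.py .53 .046 .115 2 30
```

```text
24.15 [ 0.5247 -0.0514  0.1142] [-0.57  0.36  2.33  2.28  0.71  1.96] [ 0.3  0.3 -0.6] 0.0013043613846326655
[-0.054  0.971  0.073] [0.0005 0.0007 0.0012] 0.3
flip [-1.000e-03  8.000e-04 -9.988e-01] 179.8
```

>>> step_arm([
  {"slide": [-0.02,0.3,0.02],"turn": [0,0,0],"claw": 255},
  {"slide": [-0.04,0.6,0.05],"turn": [0,0,0],"claw": 255},
  {"slide": [-0.05,0.9,0.07],"turn": [0,0,0],"claw": 255},
  {"slide": [-0.05,0.97,0.07],"turn": [0,0,0],"claw": 255},
  {"slide": [-0.05,0.97,0.07],"turn": [0,0,0],"claw": 255},
])

```text
time_s: 24.65
ee_pos: [0.5303, 0.0467, 0.1147]
orientation: [[-0.497, -0.04, 0.867], [-0.022, 0.999, 0.034], [-0.867, -0.002, -0.498]]
ft_force: [-0.4, -0.3, 0.8]
width: 0.0007
```

```bash
python3 go.py .56 .046 .1 2 30|head -2; for p in ".572 .046 .088" ".58 .046 .08" ".588 .046 .07" ".594 .046 .062" ".598 .046 .058"; do python3 go.py $p 2 30|sed -n 2p;done
```

```text
24.65 [0.5303 0.0467 0.1147] [-0.25  0.36  2.32  2.7   0.62  1.79] [-0.4 -0.3  0.8] 0.0007365822873691076
[-0.019 -0.018  0.33 ] [0.0011 0.0008 0.0015] 0.4
[ 0.025 -0.023  0.494] [0.0011 0.0008 0.0015] 0.4
[ 0.055 -0.026  0.603] [0.0011 0.0008 0.0015] 0.4
[ 0.102 -0.029  0.722] [0.0011 0.0008 0.0015] 0.4
[ 0.141 -0.031  0.814] [0.0011 0.0008 0.0015] 0.4
[ 0.156 -0.033  0.869] [0.0011 0.0008 0.0015] 0.4
```

>>> step_arm([
  {"slide": [-0.01,-0.01,0.18],"turn": [0,0,0],"claw": 255},
  {"slide": [-0.02,-0.02,0.33],"turn": [0,0,0],"claw": 255},
  {"slide": [0.005,-0.02,0.41],"turn": [0,0,0],"claw": 255},
  {"slide": [0.025,-0.02,0.49],"turn": [0,0,0],"claw": 255},
  {"slide": [0.04,-0.025,0.55],"turn": [0,0,0],"claw": 255},
  {"slide": [0.055,-0.025,0.6],"turn": [0,0,0],"claw": 255},
  {"slide": [0.08,-0.03,0.66],"turn": [0,0,0],"claw": 255},
  {"slide": [0.1,-0.03,0.72],"turn": [0,0,0],"claw": 255},
  {"slide": [0.12,-0.03,0.77],"turn": [0,0,0],"claw": 255},
  {"slide": [0.14,-0.03,0.81],"turn": [0,0,0],"claw": 255},
  {"slide": [0.15,-0.03,0.84],"turn": [0,0,0],"claw": 255},
  {"slide": [0.155,-0.03,0.86],"turn": [0,0,0],"claw": 255},
  {"slide": [0.155,-0.03,0.86],"turn": [0,0,0],"claw": 255},
])

```text
time_s: 25.95
ee_pos: [0.5969, 0.0464, 0.0585]
orientation: [[-0.497, -0.04, 0.867], [-0.022, 0.999, 0.034], [-0.867, -0.002, -0.498]]
ft_force: [-9.3, -0.2, 8.5]
width: 0.0006
```

```bash
python3 go.py .604 .046 .055 2 30
```

```text
25.95 [0.5969 0.0464 0.0585] [-0.21  0.6   2.14  2.79  0.67  1.72] [-9.3 -0.2  8.5] 0.0005606893366291333
[-0.005 -0.007  0.079] [0.0011 0.0008 0.0014] 0.4
flip [-0.0013  0.0018 -0.9986] 179.8
```

>>> step_arm([
  {"slide": [0,0,0.02],"turn": [0,0,0],"claw": 255},
  {"slide": [0,0,0.035],"turn": [0,0,0],"claw": 255},
  {"slide": [0,0,0.05],"turn": [0,0,0],"claw": 255},
  {"slide": [0,0,0.05],"turn": [0,0,0],"claw": 255},
])

```text
time_s: 26.35
ee_pos: [0.5983, 0.0467, 0.0577]
orientation: [[-0.495, -0.038, 0.868], [-0.018, 0.999, 0.033], [-0.868, 0.0, -0.496]]
ft_force: [-65.4, -10.0, 50.6]
width: 0.0005
```

```bash
python3 go.py .604 .046 .05 2 15
```

```text
26.35 [0.5983 0.0467 0.0577] [-0.21  0.61  2.14  2.8   0.67  1.72] [-65.4 -10.   50.6] 0.0004955452862758163
[ 0.038 -0.009  0.088] [ 0.0008 -0.0818  0.0003] 14.7
flip [ 0.1281  0.0013 -0.9915] 180.0
```

>>> step_arm([
  {"slide": [0,0,-0.05],"turn": [0,0,0],"claw": 255},
  {"slide": [0,0,-0.3],"turn": [0,0,0],"claw": 255},
  {"slide": [0,0,-0.6],"turn": [0,0,0],"claw": 255},
  {"slide": [-0.2,0,-1],"turn": [0,0,0],"claw": 255},
  {"slide": [-0.5,-0.5,-1],"turn": [0,0,0],"claw": 255},
  {"slide": [-0.5,-0.8,-1],"turn": [0,0,0],"claw": 255},
])

```text
time_s: 26.95
ee_pos: [0.5396, -0.0357, 0.1529]
orientation: [[-0.493, -0.041, 0.869], [-0.022, 0.999, 0.034], [-0.87, -0.002, -0.494]]
ft_force: [2.1, 0.6, 0.9]
width: 0.0007
```

Run:
```python
from h import *
cs=[cap(n) for n in('top','side')]
C=np.vstack([np.hstack([xyz(c).reshape(-1,3),c['color'].reshape(-1,3).astype(float)]) for c in cs]);C=C[~np.isnan(C[:,0])]
m=(C[:,0]>.54)&(C[:,0]<.615)&(abs(C[:,1]-.047)<.014)&(C[:,2]>.02)&(C[:,2]<.115)&(C[:,3]>60); q=C[m][:,:3]; q=q[np.argsort(q[:,2])]; print(q[::2].round(3).tolist())
for n,x,y,r,a,b in(('jar',.7021,-.241,.055,.108,.125),('plunger',.683,.345,.07,.03,.1),('funnel',.456,-.471,.06,.03,.14),('soap',.609,-.504,.05,.03,.23),('tin',.582,.496,.05,.09,.11),('cup',.43,.42,.08,.04,.062),('head',.669,-.151,.06,.16,.23)):
    o=[]
    for D in(np.load('C.npy'),C):
        m=(np.hypot(D[:,0]-x,D[:,1]-y)<r)&(D[:,2]>a)&(D[:,2]<b); o.append(np.r_[D[m][:,:2].mean(0),m.sum()].round(4))
    print(n,*o)
a=cs[0]['color'][190:270,240:380];b=cs[1]['color'][180:300,280:400]
cv2.imwrite('pics/l.png',np.hstack([cv2.resize(cs[0]['color'][150:250,230:360],(390,300),interpolation=3),cv2.resize(cs[1]['color'][160:300,180:362],(390,300),interpolation=3)])[...,::-1])
```

```text
[[0.599, 0.052, 0.039], [0.598, 0.039, 0.042], [0.599, 0.06, 0.042], [0.599, 0.054, 0.043], [0.598, 0.047, 0.044], [0.597, 0.037, 0.044], [0.597, 0.034, 0.046], [0.596, 0.06, 0.047], [0.599, 0.036, 0.048], [0.613, 0.058, 0.049], [0.614, 0.035, 0.05], [0.614, 0.058, 0.059], [0.601, 0.053, 0.071], [0.603, 0.06, 0.075], [0.601, 0.035, 0.076], [0.599, 0.06, 0.081], [0.601, 0.053, 0.081], [0.605, 0.043, 0.083], [0.601, 0.055, 0.084], [0.605, 0.035, 0.084], [0.6, 0.05, 0.086], [0.604, 0.038, 0.087], [0.601, 0.035, 0.088], [0.602, 0.05, 0.088], [0.602, 0.055, 0.091], [0.602, 0.04, 0.096], [0.602, 0.059, 0.105], [0.608, 0.056, 0.11], [0.609, 0.039, 0.113], [0.609, 0.046, 0.114], [0.6, 0.052, 0.114], [0.602, 0.059, 0.114], [0.605, 0.054, 0.114], [0.608, 0.037, 0.115]]
jar [ 7.018e-01 -2.407e-01  1.106e+03] [ 7.021e-01 -2.406e-01  1.116e+03]
plunger [6.906e-01 3.512e-01 3.484e+03] [6.905e-01 3.511e-01 3.474e+03]
funnel [ 4.610e-01 -4.624e-01  1.345e+03] [ 4.611e-01 -4.626e-01  1.368e+03]
soap [ 6.124e-01 -4.912e-01  2.272e+03] [ 6.124e-01 -4.911e-01  2.284e+03]
tin [5.861e-01 4.993e-01 1.365e+03] [5.862e-01 4.991e-01 1.364e+03]
cup [4.265e-01 4.248e-01 9.230e+02] [4.265e-01 4.251e-01 9.270e+02]
head [nan nan  0.] [ 6.780e-01 -1.394e-01  8.810e+02]<stdin>:8: RuntimeWarning: Mean of empty slice.
  ret = um.true_divide(
```

View pics/l.png

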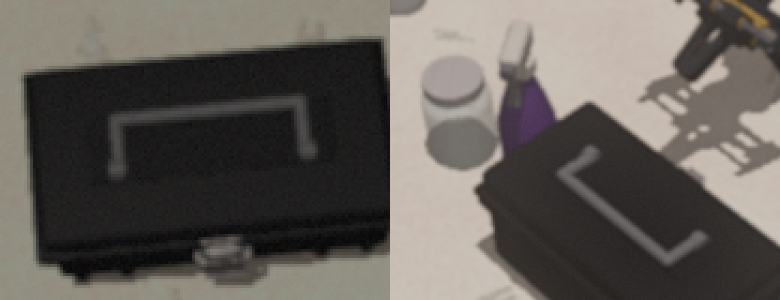

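The lever hangs almost flat: its end is at x=0.598 against 0.601 at the hinge, or about 0.07 rad. The bottle is upright and the other objects haven't moved. To be safe I'll press once more, lower and flatter, near the lever's end.

```bash
python3 go.py .54 .046 .07 2 12
```

```text
27.05 [ 0.5405 -0.041   0.1525] [-0.51  0.26  2.28  2.22  0.59  2.11] [ 0.4 -0.   0.3] 0.0004183106867038926
[0.704 0.872 0.426] [-0.0012 -0.0975  0.0007] 17.6
flip [ 0.1525 -0.0019 -0.9876] 179.9
```

>>> step_arm([
  {"slide": [0.1,0.4,0.05],"turn": [0,-0.03,0],"claw": 255},
  {"slide": [0.2,0.87,0.1],"turn": [0,-0.06,0],"claw": 255},
  {"slide": [0.45,0.87,0.3],"turn": [0,-0.0975,0],"claw": 255},
  {"slide": [0.7,0.87,0.42],"turn": [0,-0.0975,0],"claw": 255},
  {"slide": [0.7,0.87,0.42],"turn": [0,-0.0975,0],"claw": 255},
  {"slide": [0.7,0.87,0.42],"turn": [0,-0.0975,0],"claw": 255},
])

```text
time_s: 27.65
ee_pos: [0.5386, 0.0467, 0.0672]
orientation: [[-0.214, -0.032, 0.976], [-0.009, 0.999, 0.031], [-0.977, -0.002, -0.215]]
ft_force: [0.6, -0.3, -0.4]
width: 0.0004
```

```bash
python3 go.py .592 .046 .046 2 12
```

```text
27.65 [0.5386 0.0467 0.0672] [-0.27  0.76  2.35  2.84  1.33  1.58] [ 0.6 -0.3 -0.4] 0.0004049598576712525
[ 0.093 -0.024  0.566] [-0.0009 -0.0022  0.0005] 0.4
flip [ 0.0034 -0.0014 -0.9995] 179.9
```

>>> step_arm([
  {"slide": [0.09,-0.02,0.2],"turn": [0,0,0],"claw": 255},
  {"slide": [0.09,-0.02,0.4],"turn": [0,0,0],"claw": 255},
  {"slide": [0.09,-0.02,0.53],"turn": [0,0,0],"claw": 255},
  {"slide": [0.09,-0.02,0.565],"turn": [0,0,0],"claw": 255},
  {"slide": [0.09,-0.02,0.58],"turn": [0,0,0],"claw": 255},
  {"slide": [0.09,-0.02,0.59],"turn": [0,0,0],"claw": 255},
  {"slide": [0.09,-0.02,0.59],"turn": [0,0,0],"claw": 255},
])

```text
time_s: 28.35
ee_pos: [0.5941, 0.0464, 0.0461]
orientation: [[-0.214, -0.032, 0.976], [-0.009, 0.999, 0.031], [-0.977, -0.002, -0.215]]
ft_force: [0.6, -0.5, -0.2]
width: 0.0005
```

>>> step_arm([
  {"slide": [0,0,0.01],"turn": [0,0,0],"claw": 255},
  {"slide": [0,0,0.02],"turn": [0,0,0],"claw": 255},
  {"slide": [0,0,0.03],"turn": [0,0,0],"claw": 255},
  {"slide": [0,0,0.035],"turn": [0,0,0],"claw": 255},
])

```text
time_s: 28.75
ee_pos: [0.5976, 0.0465, 0.0453]
orientation: [[-0.214, -0.032, 0.976], [-0.009, 0.999, 0.031], [-0.977, -0.002, -0.215]]
ft_force: [0.8, -0.5, 0.5]
width: 0.0006
```

>>> step_arm([
  {"slide": [0,0,0.01],"turn": [0,0,0],"claw": 255},
  {"slide": [0,0,0.018],"turn": [0,0,0],"claw": 255},
  {"slide": [0,0,0.025],"turn": [0,0,0],"claw": 255},
])

```text
time_s: 29.05
ee_pos: [0.5994, 0.0466, 0.0447]
orientation: [[-0.215, -0.032, 0.976], [-0.009, 0.999, 0.031], [-0.977, -0.002, -0.215]]
ft_force: [-14.1, -2.6, 5.8]
width: 0.0005
```

The lever met a hard stop at the same depth near its end as near the hinge, so it is shut. I'll retreat.

>>> step_arm([
  {"slide": [0,0,-0.1],"turn": [0,0,0],"claw": 255},
  {"slide": [0,0,-0.4],"turn": [0,0,0],"claw": 255},
  {"slide": [-0.2,0,-0.8],"turn": [0,0,0],"claw": 255},
  {"slide": [-0.6,0,-0.9],"turn": [0,0,0],"claw": 255},
  {"slide": [-0.6,0,-0.9],"turn": [0,0,0],"claw": 255},
  {"slide": [-0.6,0,-0.9],"turn": [0,0,0],"claw": 255},
])

```text
time_s: 29.65
ee_pos: [0.5245, 0.0443, 0.124]
orientation: [[-0.212, -0.032, 0.977], [-0.01, 0.999, 0.03], [-0.977, -0.003, -0.212]]
ft_force: [0.4, -0.4, -0.1]
width: 0.0002
```

Run:
```python
from h import *
cs=[cap(n) for n in('top','side')]
C=np.vstack([np.hstack([xyz(c).reshape(-1,3),c['color'].reshape(-1,3).astype(float)]) for c in cs]);C=C[~np.isnan(C[:,0])]
m=(np.hypot(C[:,0]-.669,C[:,1]+.151)<.06)&(C[:,2]>.16); print('head',C[m][:,:3].mean(0),m.sum())
m=(C[:,0]>.54)&(C[:,0]<.612)&(abs(C[:,1]-.047)<.014)&(C[:,2]>.03)&(C[:,2]<.09)&(C[:,3]>60); print(C[m][:,:3].round(3)[::2].tolist())
s=readout.get_state(); print(s['time_s'],s['ee_pos'],s['ft_force'],s['dq'].round(3))
robot.job_done()
```

```text
head [ 0.67789466 -0.13934957  0.2064466 ] 879
[[0.605, 0.05, 0.086], [0.605, 0.045, 0.084], [0.604, 0.04, 0.088], [0.604, 0.035, 0.087], [0.603, 0.055, 0.084], [0.602, 0.05, 0.088], [0.602, 0.045, 0.086], [0.601, 0.04, 0.09], [0.601, 0.035, 0.087], [0.601, 0.058, 0.083], [0.601, 0.053, 0.082], [0.602, 0.048, 0.078], [0.6, 0.035, 0.081], [0.6, 0.058, 0.078], [0.6, 0.053, 0.072], [0.6, 0.044, 0.044], [0.6, 0.039, 0.045], [0.599, 0.034, 0.046], [0.599, 0.057, 0.044], [0.599, 0.052, 0.042], [0.597, 0.047, 0.046], [0.598, 0.042, 0.041], [0.597, 0.037, 0.043], [0.596, 0.06, 0.045], [0.596, 0.055, 0.042]]
29.75 [0.52441019 0.04443087 0.12175225] [-0.02962369 -0.26732097  0.11254328] [ 0.001  0.025 -0.002  0.001 -0.003  0.001]
the job is handed in; nothing more can be done
```

I pushed the spray bottle into the gap between the toolbox and the jar, then pressed the latch shut with closed fingers. I handed the job in at 29.75 s, and no verdict is reported.

**Bottle:** I pushed it low, with the TCP at about 24 mm, using two partly open fingers as a cradle without gripping. It stands upright at about (0.67, -0.15), roughly 30 mm before the toolbox's centre in depth. This position is inferred from the push geometry, because in the gap the direct camera fit was partly hidden and biased. The last picture showed the bottle upright, and its head did not move between the later looks.

**Latch:** The lever stopped hard both near the hinge and near its end, at the same depth within about 2 mm. The first press reached about 65 N in x (about 83 N in all) at the wrist for a moment, harder than I intended but under the 120 N limit. The depth images alone suggested a tilt of up to about 0.07 rad, which is within both their noise and the 0.12 limit.

**Other objects:** The jar, plunger cup, funnel, measuring cup, soap bottle and tin had shifted by less than 1 mm in the images taken after the first latch press. I did not re-measure them after the second press. At hand-in the robot was clear and reading almost no force.

**Problem along the way:** The first approach ran a wrist joint into its range limit, so I turned the wrist over to another posture before touching the bottle.

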